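Pack the aquarium care box under its cantilever tray

ROBOT

A 6-joint arm with a two-finger parallel gripper is mounted at the origin on the work surface. World frame = base frame: x ahead of the robot, y to its left, z up, the work surface at z = 0. Lengths are in m, angles in rad, forces in N, time in s.
With the tool pointing down it reaches from about 0.3 to 0.85 m from the base axis. Payload 4.2 kg.
Tool frame: the origin (TCP) lies at the very end of the fingers, on their centre line; the grasp point (between the pads) lies 19 mm behind it (ctrl.hold_point_z is the distance from the TCP to the grasp point, in m); z points along the fingers, y is the line along which they close (so a half turn about z gives the same grasp; the last joint's range is limited). The gripper opens to 91 mm and grips with 3 to 60 N. Pads are 32 mm wide; open, the fingers measure 118 mm over their backs; the gripper's body (76 mm by 178 mm) begins 60 mm behind the grasp point.
Start: joints at [1.112, 0.32, 1.565, -0, 1.257, -0.02], TCP at [0.244, 0.521, 0.214] pointing down, gripper open.
Joint ranges: [-3.11, 3.11], [-0.84, 2.01], [0.21, 2.61], [-1.34, 4.49], [0.05, 2.63], [-2.56, 2.56]. Speed limits (rad/s): [2.57, 2.57, 3.14, 3.14, 3.14, 3.14].

INTERFACE

Orientations are given as a unit quaternion [w, x, y, z].
In Python, from workcell import ctrl, eyes gives the robot as it stands.
- The arm moves only by the tool move_arm, never from a script. Its argument "steps" is a list of rows, each a list of 6 numbers: the shift along the tool's x, y, z normalised to -1 to 1, where 1 is 0.75 m, then the turn, a rotation vector about the tool's x, y, z normalised to -1 to 1, where 1 is 360 degrees. A call has 1 to 12 rows; each row shifts and turns the commanded pose from where the row before left it, along the tool's axes as they then stand; what a row does not reach is not made up. A row lasts 1/8 s, in which the tool goes at most 62.5 mm and 10.7 degrees, less where a joint would pass 70% of its speed; a pose out of reach is approached as far as the arm can. A call with a number of a shift or a turn outside -1 to 1 is refused whole. A call with a gripper value outside its range is refused whole. "hand" is the opening, from 0 (shut) to 1 (fully open), set as the call begins (left out, the last holds). The fingers move at their own pace and stop on an object; "force" is the grip in N (left out, the last holds). Time passes only in rows, so rows that do not move let the fingers close. It gives the time, the measured TCP pose, the force, the opening and the grip force at its end, in the units of the state.
- ctrl.read_state(): the state, without advancing time (a new reading comes with each control period).
- eyes.get_image(name): name is "scene" or "top"; returns a dict with "img" (400x640x3 uint8, red, green, blue), "depth" (400x640 float32, m along the optical axis (not along the pixel's ray), 0 where there is no reading), "fx", "fy", "cx", "cy" (pixels), "R" (3x3) and "t" (3): a world point X has camera coordinates R X + t. Camera axes: x right, y down, z forward; pixel columns grow to the right and rows downward; lengths in m; the calibration is good to about 2 mm. A picture is of the moment at which its call begins.
- ctrl.sign_off(): hands the job in; it is judged then, once.
The state is a dict: "t": time; "joint_pos": joint angles; "qd": joint speeds; "effort": joint torques, N m; "tool_pos": TCP position; "ee_rot": TCP orientation; "wrist_force": force on the tool from outside, world axes, zero at the start; "torque": the same for the moment, N m; "finger_gap": opening from 0.0 (shut) to 1.0 (fully open); "finger_force": force on a finger pad.
Only numpy, scipy, OpenCV 4.12 (cv2) and the standard library are available. Lean on these libraries where they do the work, as an engineer would, in place of code of your own. Each camera call takes 0.05 s, during which the arm holds its last target. There are 200 camera calls.

TASK

Pack the aquarium care box: press the loose lid onto the green flake tub until it sits fully down and level, swing the box's cantilever top tray up and all the way back by its bar, and put the lidded tub (upright) and every shrimp cave and algae magnet on the board into the compartment underneath, setting them down rather than dropping them in. When everything is in, take the tray by its bar again and lower it gently until it is fully home, without letting it drop. Leave the glass feeding dish and the other things on the board where they are.

Things in the scene. Friction and masses are not known exactly. Their poses are not given: they have to be found in the camera images.
- kit_box: grey-blue plastic care box, fixed to the board; open compartment 180 x 410 mm outside, 170 x 400 mm inside, rim 100 mm high, floor 5 mm thick. Origin: centre of its underside; x points to the back of the box (away from the grip bar), y along its length, z up
- box_floor (a point): centre of the compartment's inner floor, axes as kit_box
- tray_arm (a joint): swing of the tray's side links (rad): 0 = down on the box rim, 2.0 = all the way back at its stop. The tray stays level and moves on an arc of radius 125 mm in the box's x-z plane: at value q it stands 125*(cos 20deg - cos(20deg + q)) mm back and 125*(sin(20deg + q) - sin 20deg) mm up from its closed place. Highest at q = 1.22; from there it falls to either side by its own weight
- tray: the cantilever tray, light grey, 180 x 410 x 42 mm, 0.35 kg, no springs, small things lying in it. Closed, it covers the compartment, underside 102 mm and rim 144 mm over the board. Origin: on its rear link pivots, 16 mm over its underside, 37 mm in front of its middle; axes as kit_box
- tray_grip (a point): middle of the tray's black grip bar, a bar 12 mm thick (box x), 110 mm long (box y), 14 mm high, standing 16 mm clear over the tray's front rim on two end posts; with the tray closed it lies 84 mm in front of the box's middle and 167 mm above the board. Axes as kit_box (they stay level)
- tub: round green plastic flake tub, 64 mm across, 60 mm high, open at the top, 160 g. Origin: centre of its underside, z up. With the lid seated it is 81 mm high to the top of the grip ridge
- tub_rim (a point): centre of the tub's mouth at rim height (60 mm over the tub's underside; mouth 57 mm wide)
- lid: loose green lid lying plug down: plug 53 mm across and 12 mm deep with a rubber seal round it, flange 62 mm across and 5 mm thick above it, then a grip ridge 46 mm long (lid x), 12 mm thick (lid y), 16 mm high; 33 mm high in all, about 60 g. Origin: centre of the plug's underside, z up. Laid on the mouth, the seal stops it with the flange 6 to 8 mm above the rim; a push of about 5 to 8 N on its middle takes it down until the flange meets the rim, and the seal then holds it
- lid_rim (a point): centre of the underside of the lid's flange (12 mm over the lid's origin); it meets point tub_rim when the lid is seated
- cave_long: grey ceramic shrimp cave, an upturned trough closed at one end: 88 mm long (own x), 54 mm wide (y), 44 mm high, side walls upright for the lower 33 mm; about 170 g. Origin: centre of its underside. To be packed if present
- cave_short: the same kind of cave, 68 mm long (x), 50 mm wide (y), 40 mm high, walls upright for the lower 29 mm; about 130 g. Origin: centre of its underside. To be packed if present
- magnet_large: white algae magnet, a rounded block 84 mm long (own x), 48 mm wide (y), 30 mm high with a grip ridge 18 mm thick along x on top, 43 mm high in all; about 190 g. Origin: centre of its underside. To be packed if present
- magnet_small: the same kind of magnet, 64 mm long (x), 42 mm wide (y), 30 mm high, 43 mm with its ridge; about 120 g. Origin: centre of its underside. To be packed if present
- dish: glass feeding dish, 62 mm across, 20 mm high; origin: centre of its underside. Stays on the board
- tweezers: stainless planting tweezers, 200 mm long, lying; a bystander
- conditioner: grey bottle, 60 mm across, 150 mm high; a bystander
- pellet_jar: amber glass jar, 64 mm across, 75 mm high; a bystander
- plant_pot: small terracotta pot, 64 mm across, 55 mm high; a bystander
- test_bottle: small white bottle, 40 mm across, 70 mm high; a bystander
Things that resemble listed ones, but are neither listed nor needed, are in the scene too. Leave any blue look-alike of the magnet_small alone.

How it is judged:
On the way, in this order (a step that is already met when the one before it is completed fails the run):
1. the tray is swung all the way back (past 1.9 rad) (value of joint tray_arm above 1.9 rad), for 0.3 s.
2. with the tray still back, the tub (upright, its lid seated level) and every cave and magnet present are in the compartment (x of cave_long in the frame of box_floor between -0.085 and 0.085 m and y of cave_long in the frame of box_floor between -0.2 and 0.2 m and z of cave_long in the frame of box_floor between -0.01 and 0.05 m and x of cave_short in the frame of box_floor between -0.085 and 0.085 m and y of cave_short in the frame of box_floor between -0.2 and 0.2 m and z of cave_short in the frame of box_floor between -0.01 and 0.05 m and x of magnet_large in the frame of box_floor between -0.085 and 0.085 m and y of magnet_large in the frame of box_floor between -0.2 and 0.2 m and z of magnet_large in the frame of box_floor between -0.01 and 0.05 m and x of magnet_small in the frame of box_floor between -0.085 and 0.085 m and y of magnet_small in the frame of box_floor between -0.2 and 0.2 m and z of magnet_small in the frame of box_floor between -0.01 and 0.05 m and x of tub in the frame of box_floor between -0.085 and 0.085 m and y of tub in the frame of box_floor between -0.2 and 0.2 m and z of tub in the frame of box_floor between -0.01 and 0.02 m and angle between tub's own z axis and vertical below 0.2 rad and distance between lid_rim and tub_rim below 0.004 m and angle between the z axis of lid and the z axis of tub, either way round below 0.06 rad and value of joint tray_arm above 1.8 rad), for 0.3 s.
At the end, for the whole second after the job is handed in: the tray is down on the box (within 0.03 rad of fully home); under it, in the compartment, are every cave and magnet present and the tub, upright within 0.2 rad, with its lid seated within 4 mm and level with its rim within 0.06 rad; everything is at rest (x of cave_long in the frame of box_floor between -0.085 and 0.085 m and y of cave_long in the frame of box_floor between -0.2 and 0.2 m and z of cave_long in the frame of box_floor between -0.01 and 0.05 m and x of cave_short in the frame of box_floor between -0.085 and 0.085 m and y of cave_short in the frame of box_floor between -0.2 and 0.2 m and z of cave_short in the frame of box_floor between -0.01 and 0.05 m and x of magnet_large in the frame of box_floor between -0.085 and 0.085 m and y of magnet_large in the frame of box_floor between -0.2 and 0.2 m and z of magnet_large in the frame of box_floor between -0.01 and 0.05 m and x of magnet_small in the frame of box_floor between -0.085 and 0.085 m and y of magnet_small in the frame of box_floor between -0.2 and 0.2 m and z of magnet_small in the frame of box_floor between -0.01 and 0.05 m and x of tub in the frame of box_floor between -0.085 and 0.085 m and y of tub in the frame of box_floor between -0.2 and 0.2 m and z of tub in the frame of box_floor between -0.01 and 0.02 m and angle between tub's own z axis and vertical below 0.2 rad and distance between lid_rim and tub_rim below 0.004 m and angle between the z axis of lid and the z axis of tub, either way round below 0.06 rad and value of joint tray_arm below 0.03 rad and linear speed of each of cave_long, cave_short, magnet_large, magnet_small, tub, lid below 0.02 m/s); the robot touches nothing.
It fails at once if the tray drops (it swings down faster than 2.5 rad/s) (velocity of joint tray_arm below -2.5 rad/s).
It fails at once if a ceramic cave is dropped into the box (it falls faster than 1.2 m/s just above the compartment floor) ((linear speed of cave_long above 1.2 m/s and z of cave_long in the frame of box_floor below 0.03 m and x of cave_long in the frame of box_floor between -0.085 and 0.085 m and y of cave_long in the frame of box_floor between -0.2 and 0.2 m) or (linear speed of cave_short above 1.2 m/s and z of cave_short in the frame of box_floor below 0.03 m and x of cave_short in the frame of box_floor between -0.085 and 0.085 m and y of cave_short in the frame of box_floor between -0.2 and 0.2 m)).
It fails at once if the glass dish is moved more than 6 cm or tipped over (distance of dish from where it was at the start of the episode above 0.06 m or angle between dish's own z axis and vertical above 0.6 rad).
It fails at once if the tweezers, a bottle, the jar or the pot is moved more than 6 cm (distance of any of tweezers, conditioner, pellet_jar, plant_pot, test_bottle from where it was at the start of the episode above 0.06 m).
Of cave_long, cave_short, magnet_large, magnet_small only 2 to 3 are there at a start; the rules pass over those that are not, and their reading is None.
At some moment in a run one of cave_long, cave_short, magnet_large, magnet_small may be knocked a few centimetres aside while the robot is not near it.
It also fails if it takes over 210 s, if anything falls off the work surface, if the arm or the gripper's body presses on something with over 40 N, if the wrist force passes 120 N, or if a joint passes its speed limit or range.

## Working session

There is one attempt and no reset: what is moved stays moved. The work goes in short steps, Python scripts to look and compute and a tool call to move; the robot and the scene stay as the last step left them, time stands still between calls to the robot, and variables do not carry over. Pictures are saved under pics/ and viewed, at most 14 in all, crops included, and the job is handed in when it is done.

Besides the shell and the picture viewer there is one more tool, called after "Emit:" as name(argument=value, ...), one argument or row to a line, values as JSON. move_arm: Moves the arm, as the interface text tells. Its arguments: {"type":"object","properties":{"steps":{"type":"array","items":{"type":"array","items":{"type":"number"}}},"hand":{"type":"number"},"force":{"type":"number"}},"required":["steps"]}

```bash
mkdir -p pics; ls
cat > h.py <<'E'
import numpy as np, cv2
from workcell import ctrl, eyes
def snap(name,out=None):
    d=eyes.get_image(name)
    if out: cv2.imwrite('pics/'+out,d['img'][:,:,::-1])
    return d
def world(d):
    v,u=np.mgrid[0:400,0:640]; z=d['depth']
    c=np.stack([(u-d['cx'])/d['fx']*z,(v-d['cy'])/d['fy']*z,z],-1)
    return (c-d['t'])@d['R']
E
python3 - <<'E'
from h import *
for n in ('scene','top'):
    d=snap(n,n+'0.png'); np.savez(n+'0.npz',**d)
    print(n,d['fx'],(-d['R'].T@d['t']).round(3),d['R'].round(2).tolist())
s=ctrl.read_state(); print(s)
E
```

```text
pics
scene 416.2500095291511 [1.132 0.415 0.938] [[-0.5, 0.87, -0.01], [0.65, 0.37, -0.67], [-0.58, -0.34, -0.74]]
top 371.44499246665305 [0.436 0.035 1.151] [[-0.01, -1.0, -0.02], [-1.0, 0.01, -0.04], [0.04, 0.02, -1.0]]
{'t': 0.1, 'joint_pos': array([ 1.11201118e+00,  3.20220108e-01,  1.56550224e+00,  4.61561780e-06,
        1.25740393e+00, -2.00032433e-02]), 'qd': array([ 7.39756137e-05,  3.18689060e-04, -3.67651172e-03, -2.81145054e-04,
       -1.25216838e-03,  3.36795219e-04]), 'effort': array([ 1.04427883e-03, -4.13332772e+01, -2.32509166e+01,  7.27075827e-02,
        4.21942072e-02, -6.24588074e-05]), 'tool_pos': array([0.24409074, 0.52014517, 0.21323014]), 'ee_rot': array([-1.83954617e-04,  2.17635844e-01,  9.76029739e-01, -7.44425052e-04]), 'wrist_force': array([-0.16519319, -0.76163269, -0.12447645]), 'torque': array([0.01205679, 0.01230639, 0.02114108]), 'finger_force': 0.0, 'finger_gap': 0.9975660300747466}
```

View pics/top0.png

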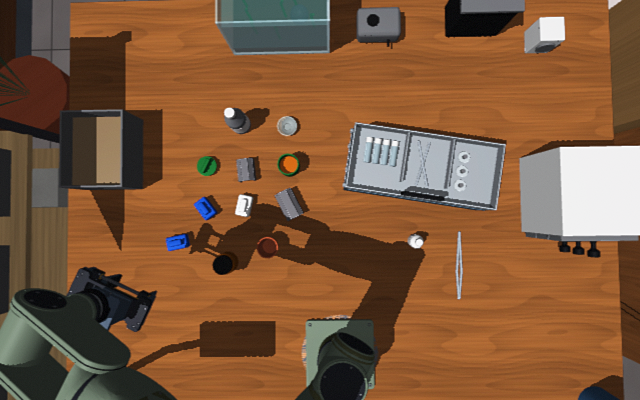

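View pics/scene0.png

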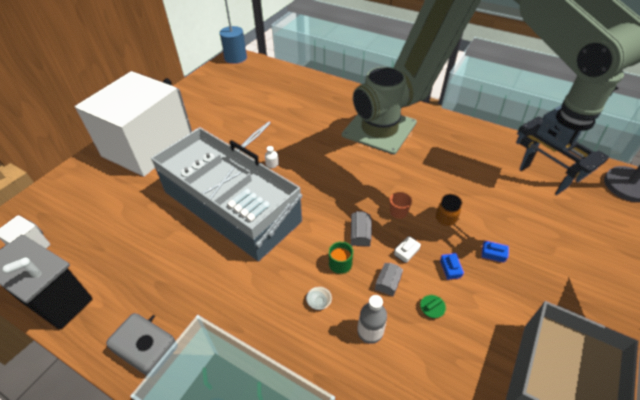

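Top view shows tub (289,163), lid (206,166), short cave (247,168), long cave (290,203), white magnet (244,205), dish (288,126), box with its bar at (425,193); the blue blocks are look-alikes.

Run:
```python
from h import *
d=dict(np.load('top0.npz')); W=world(d); z=W[...,2]; np.savez('W0.npz',W=W)
print('board z',np.median(z[90:110,150:210]))
def rep(n,u0,u1,v0,v1,zmin,zmax=9):
    m=np.zeros(z.shape,bool); m[v0:v1,u0:u1]=True; m&=(z>zmin)&(z<zmax)&(d['depth']>0)
    k,l,st,_=cv2.connectedComponentsWithStats(m.astype(np.uint8)); i=1+np.argmax(st[1:,4]); m=l==i
    P=W[m]; r=cv2.minAreaRect((P[:,:2]*1000).astype(np.float32))
    print(n,m.sum(),'c',np.round(r[0],1),'sz',np.round(r[1],1),'ang',round(r[2],1),'zmax',P[:,2].max().round(4),'zmed',np.median(P[:,2]).round(4))
rep('tub',270,308,146,182,.03);rep('tubrim',270,308,146,182,.05)
rep('lid',192,220,150,182,.010);rep('lidridge',192,220,150,182,.022)
rep('cs',232,264,152,186,.015);rep('cl',272,306,184,222,.015)
rep('csTop',232,264,152,186,.035);rep('clTop',272,306,184,222,.038)
rep('mag',230,260,190,222,.012);rep('magridge',230,260,190,222,.035)
rep('dish',274,302,114,138,.01);rep('cond',220,250,104,136,.03);rep('pot',255,280,234,260,.02);rep('jar',208,236,250,278,.03)
rep('blue',190,220,192,222,.012);rep('testb',406,430,228,252,.02)
rep('box',338,512,118,216,.125);rep('bar',395,450,180,210,.158)
```

```text
board z 0.0008243792164150332
tub 369 c [575.5 147.4] sz [63.7 60.9] ang 0.9 zmax 0.0645 zmed 0.0356
tubrim 89 c [576.1 148. ] sz [62.6 59.8] ang 0.2 zmax 0.0645 zmed 0.0596
lid 313 c [579.7 404.9] sz [60.7 59.4] ang 63.1 zmax 0.0365 zmed 0.0181
lidridge 73 c [579.9 404.2] sz [15.  45.4] ang 68.2 zmax 0.0365 zmed 0.0322
cs 383 c [564.6 281.3] sz [68.5 50.9] ang 4.8 zmax 0.0454 zmed 0.0374
cl 533 c [457.6 149.7] sz [88.2 53.7] ang 26.5 zmax 0.0505 zmed 0.042
csTop 253 c [564.5 282.4] sz [67.5 39.9] ang 0.0 zmax 0.0454 zmed 0.0393
clTop 422 c [457.4 150. ] sz [87.7 49.6] ang 27.3 zmax 0.0505 zmed 0.0429
mag 301 c [455.8 287.4] sz [43.  63.7] ang 76.8 zmax 0.0482 zmed 0.0304
magridge 76 c [455.8 286.9] sz [16.7 39.3] ang 75.6 zmax 0.0482 zmed 0.0427
dish 213 c [699.2 154. ] sz [60. 56.] ang 0.5 zmax 0.0257 zmed 0.0168
cond 474 c [705.  295.4] sz [52.8 59. ] ang 47.1 zmax 0.1545 zmed 0.102
pot 180 c [330.7 212.7] sz [60.2 58.9] ang 89.3 zmax 0.0615 zmed 0.0515
jar 409 c [283.7 338.9] sz [58. 59.] ang 89.0 zmax 0.082 zmed 0.0742
blue 308 c [448.6 406.2] sz [63.3 42.2] ang 37.6 zmax 0.049 zmed 0.0301
testb 165 c [ 343.3 -229. ] sz [38.3 37.6] ang 89.1 zmax 0.0731 zmed 0.0463
box 1488 c [ 555.  -232.2] sz [413.4 180.8] ang 80.4 zmax 0.1791 zmed 0.1412
bar 203 c [ 472.  -218.5] sz [109.1  12.4] ang 80.4 zmax 0.1791 zmed 0.173
```

Magnet is the small one (64x42); both caves are there, box yaw is about -9.5°. Lid first.

```bash
cat > plan.py <<'E'
import numpy as np, json, sys
from workcell import ctrl
from scipy.spatial.transform import Rotation as Ro
def pose():
    s=ctrl.read_state(); q=s['ee_rot']; return np.array(s['tool_pos']),Ro.from_quat([q[1],q[2],q[3],q[0]])
def plan(wps,start=None):
    """wps: (x,y,z mm, psi deg of tool y [mod 180], max step mm). Prints rows in tool units; tracks the rounded command."""
    p,R=start or pose(); p=p*1000
    for w in wps:
        t=np.array(w[:3],float); y=R.as_matrix()[:,1]; psi=np.degrees(np.arctan2(y[1],y[0]))
        dpsi=(w[3]-psi+90)%180-90 if w[3] is not None else 0
        st=w[4] if len(w)>4 else 60
        n=max(1,int(np.ceil(np.linalg.norm(t-p)/st)),int(np.ceil(abs(dpsi)/10.)))
        rows=[]; p0=p.copy()
        c=np.deg2rad(psi+dpsi)
        G=Ro.from_matrix(np.array([[-np.sin(c),np.cos(c),0],[np.cos(c),np.sin(c),0],[0,0,-1]]).T) 
        rv=(R.inv()*G).as_rotvec()/n
        for i in range(n):
            d=np.round(R.inv().apply((p0+(t-p0)*(i+1)/n)-p)/750,4); r=np.round(rv/(2*np.pi),4)
            rows.append([*map(float,d),*map(float,r)]); p=p+R.apply(d*750); R=R*Ro.from_rotvec(r*2*np.pi)
        print(np.round(t,1).tolist(),n,json.dumps(rows).replace('0.0,','0,').replace('0.0]','0]').replace(' ',''))
    return p/1000,R
E
python3 - <<'E'
from plan import *
p,R=pose(); print(R.as_matrix().round(3))
plan([(580,404.5,110,68.2),(580,404.5,19,68.2,25)])
E
```

```text
[[-0.905  0.425 -0.001]
 [ 0.425  0.905 -0.001]
 [ 0.    -0.002 -1.   ]]
[580.0, 404.5, 110.0] 7 [[-0.0673,0.0073,0.0196,-0,-0,-0.0013],[-0.0673,0.0067,0.0197,-0,-0,-0.0013],[-0.0674,0.0062,0.0196,-0,-0,-0.0013],[-0.0674,0.0056,0.0197,-0,-0,-0.0013],[-0.0675,0.0051,0.0196,-0,-0,-0.0013],[-0.0675,0.0045,0.0197,-0,-0,-0.0013],[-0.0676,0.0039,0.0196,-0,-0,-0.0013]]
[580.0, 404.5, 19.0] 4 [[-0,0.0001,0.0303,-0.0001,-0,-0],[-0,-0,0.0304,-0.0001,-0,-0],[-0,0,0.0303,-0.0001,-0,-0],[-0,0,0.0304,-0.0001,-0,-0]]
```

Emit:
move_arm(
  steps=[
    [-0.0673,0.0073,0.0196,0,0,-0.0013],
    [-0.0673,0.0067,0.0197,0,0,-0.0013],
    [-0.0674,0.0062,0.0196,0,0,-0.0013],
    [-0.0674,0.0056,0.0197,0,0,-0.0013],
    [-0.0675,0.0051,0.0196,0,0,-0.0013],
    [-0.0675,0.0045,0.0197,0,0,-0.0013],
    [-0.0676,0.0039,0.0196,0,0,-0.0013],
    [0,0,0,0,0,0],
    [0,0,0,0,0,0],
  ],
  hand=0.6,
  force=25,
)

```text
t: 1.23
tool_pos: [0.5797, 0.4049, 0.1103]
ee_rot: [-0.001, 0.19, 0.982, -0.0]
wrist_force: [-0.8, 0.5, -0.1]
finger_gap: 0.601
finger_force: 0.0
```

Run:
```python
from plan import *
plan([(580,404.5,50,68.2,40),(580,404.5,19,68.2,12)])
```

```text
[580.0, 404.5, 50.0] 2 [[-0.0003,-0.0001,0.0402,-0.0001,-0.0001,-0.0001],[-0.0004,-0.0002,0.0401,-0.0001,-0.0001,-0.0001]]
[580.0, 404.5, 19.0] 3 [[0,0,0.0138,0,-0,-0],[0,0,0.0138,0,-0,-0],[0,0,0.0138,0,-0,-0]]
```

Emit:
move_arm(
  steps=[
    [-0.0003,-0.0001,0.0402,0,0,0],
    [0,0,0.0401,0,0,0],
    [0,0,0.0138,0,0,0],
    [0,0,0.0138,0,0,0],
    [0,0,0.0138,0,0,0],
    [0,0,0,0,0,0],
    [0,0,0,0,0,0],
  ],
)

```text
t: 2.1
tool_pos: [0.5808, 0.4051, 0.0202]
ee_rot: [0.0, 0.19, 0.982, 0.0]
wrist_force: [-0.4, 0.2, -0.9]
finger_gap: 0.598
finger_force: 0.0
```

Emit:
move_arm(
  steps=[
    [0,0,0,0,0,0],
    [0,0,0,0,0,0],
    [0,0,0,0,0,0],
    [0,0,0,0,0,0],
    [0,0,0,0,0,0],
    [0,0,0,0,0,0],
  ],
  hand=0,
)

```text
t: 2.85
tool_pos: [0.5804, 0.4048, 0.0196]
ee_rot: [-0.0, 0.19, 0.982, -0.0]
wrist_force: [-0.8, 0.4, 0.4]
finger_gap: 0.131
finger_force: 25.0
```

Run:
```python
from plan import *
plan([(580,404.5,120,68.2,40),(576,147.8,120,None,40),(576,147.8,85,None,20)])
```

```text
[580.0, 404.5, 120.0] 3 [[0.0001,-0.0002,-0.0446,-0,-0,-0.0001],[0.0002,-0.0002,-0.0446,-0,-0,-0.0001],[0.0001,-0.0002,-0.0447,-0,-0,-0.0001]]
[576.0, 147.8, 120.0] 7 [[-0.0174,-0.0457,0,-0,-0,-0],[-0.0174,-0.0457,0,-0,-0,-0],[-0.0175,-0.0457,0,-0,-0,-0],[-0.0174,-0.0457,0,-0,-0,-0],[-0.0174,-0.0457,0,-0,-0,-0],[-0.0174,-0.0457,0,-0,-0,-0],[-0.0174,-0.0457,0,-0,-0,-0]]
[576.0, 147.8, 85.0] 2 [[-0,0,0.0234,-0,-0,-0],[-0,0.0001,0.0233,-0,-0,-0]]
```

Emit:
move_arm(
  steps=[
    [0,0,-0.0446,0,0,0],
    [0,0,-0.0446,0,0,0],
    [0,0,-0.0447,0,0,0],
    [-0.0174,-0.0457,0,0,0,0],
    [-0.0174,-0.0457,0,0,0,0],
    [-0.0174,-0.0457,0,0,0,0],
    [-0.0174,-0.0457,0,0,0,0],
    [-0.0174,-0.0457,0,0,0,0],
    [-0.0174,-0.0457,0,0,0,0],
    [-0.0174,-0.0457,0,0,0,0],
    [0,0,0.0234,0,0,0],
    [0,0,0,0,0,0],
  ],
)

```text
t: 4.35
tool_pos: [0.5749, 0.1476, 0.1014]
ee_rot: [-0.001, 0.19, 0.982, -0.0]
wrist_force: [0.3, 0.6, -0.7]
finger_gap: 0.128
finger_force: 25.0
```

Run:
```python
from h import *
d=snap('scene'); np.savez('scene1.npz',**d); print(ctrl.read_state()['tool_pos'])
cv2.imwrite('pics/s1.png',cv2.resize(d['img'][190:310,270:430,::-1],None,fx=5,fy=5,interpolation=cv2.INTER_CUBIC))
```

```text
[0.57552398 0.14812065 0.1021263 ]
```

View pics/s1.png

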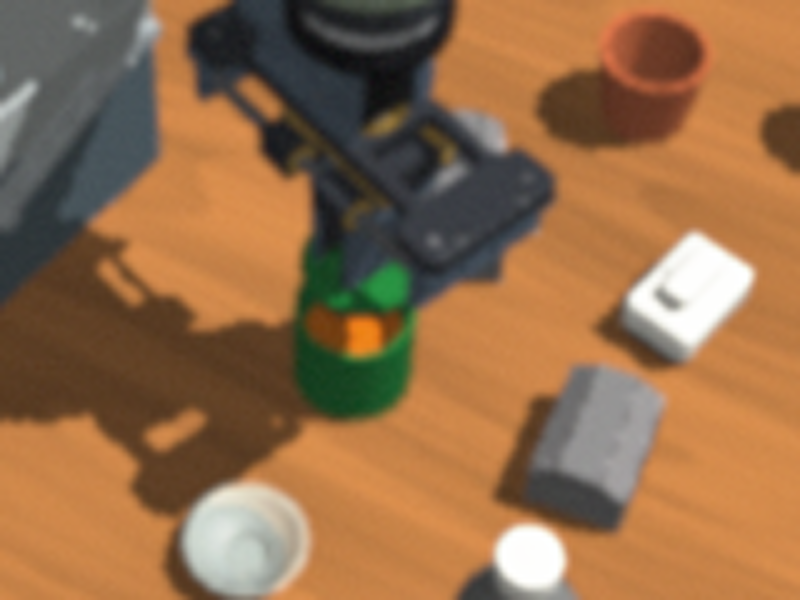

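The lid hangs centred over the tub mouth (both at about column 355 in the crop). Lowering onto it.

Emit:
move_arm(
  steps=[
    [0,0,0.014,0,0,0],
    [0,0,0.012,0,0,0],
    [0,0,0.003,0,0,0],
    [0,0,0.003,0,0,0],
    [0,0,0.003,0,0,0],
    [0,0,0,0,0,0],
  ],
)

```text
t: 5.15
tool_pos: [0.5761, 0.1481, 0.0764]
ee_rot: [0.0, 0.19, 0.982, 0.0]
wrist_force: [-0.4, -0.7, -0.8]
finger_gap: 0.127
finger_force: 25.0
```

Emit:
move_arm(
  steps=[
    [0,0,0.002,0,0,0],
    [0,0,0.002,0,0,0],
    [0,0,0.002,0,0,0],
    [0,0,0.002,0,0,0],
    [0,0,0,0,0,0],
  ],
)

```text
t: 5.78
tool_pos: [0.5763, 0.148, 0.0704]
ee_rot: [0.001, 0.19, 0.982, 0.0]
wrist_force: [0.6, -1.9, 3.4]
finger_gap: 0.125
finger_force: 25.0
```

Emit:
move_arm(
  steps=[
    [0,0,0.002,0,0,0],
    [0,0,0.002,0,0,0],
    [0,0,0.002,0,0,0],
    [0,0,0.002,0,0,0],
    [0,0,0,0,0,0],
  ],
)

```text
t: 6.4
tool_pos: [0.5764, 0.1477, 0.0675]
ee_rot: [0.001, 0.189, 0.982, -0.0]
wrist_force: [-3.7, -5.2, 21.3]
finger_gap: 0.131
finger_force: 25.0
```

Emit:
move_arm(
  steps=[
    [0,0,-0.003,0,0,0],
    [0,0,0,0,0,0],
    [0,0,0,0,0,0],
    [0,0,0,0,0,0],
    [0,0,-0.05,0,0,0],
    [0,0,-0.08,0,0,0],
    [0,0,-0.08,0,0,0],
    [0,0,0,0,0,0],
  ],
  hand=0.4,
)

```text
t: 7.4
tool_pos: [0.5786, 0.1489, 0.2294]
ee_rot: [0.005, 0.19, 0.982, 0.002]
wrist_force: [0.1, 0.2, 0.4]
finger_gap: 0.4
finger_force: 0.0
```

Run:
```python
from h import *
from plan import *
d=snap('scene'); W=world(d)
m=(np.hypot(W[...,0]-.576,W[...,1]-.148)<.036)&(d['depth']>0)&(W[...,2]<.1)&(W[...,2]>.062)
P=W[m]; print('zmax',P[:,2].max())
f=P[P[:,2]<.071]; 
if len(f)>10:
  c=np.linalg.lstsq(np.c_[f[:,:2]-f[:,:2].mean(0),np.ones(len(f))],f[:,2],rcond=None)[0]; print('flange slope,z',c,len(f))
v,u=np.where(m); print(u.min(),u.max(),v.min(),v.max())
cv2.imwrite('pics/s2.png',cv2.resize(d['img'][225:285,300:380,::-1],None,fx=8,fy=8,interpolation=cv2.INTER_CUBIC))
# bar grasp plan
a=np.deg2rad(-9.5); 
plan([(520,100,260,None),(472,-218.5,260,-9.5),(472,-218.5,200,-9.5,30),(472,-218.5,149,-9.5,13)])
```

```text
zmax 0.08495428477684903
flange slope,z [0.00053225 0.00157664 0.06464844] 283
329 353 241 261
[520.0, 100.0, 260.0] 2 [[0.0231,-0.0441,-0.0229,0.0002,0.0003,-0],[0.023,-0.044,-0.0227,0.0002,0.0003,-0]]
[472.0, -218.5, 260.0] 8 [[-0.0123,-0.0522,-0,0,-0,0.027],[-0.021,-0.0495,-0,0,-0,0.027],[-0.029,-0.0451,-0.0001,0,-0,0.027],[-0.0363,-0.0396,0,0,-0,0.027],[-0.0424,-0.033,-0,0,-0,0.027],[-0.0473,-0.0253,-0,0,-0,0.027],[-0.051,-0.0169,-0.0001,0,-0,0.027],[-0.053,-0.0081,0,0,-0,0.027]]
[472.0, -218.5, 200.0] 3 [[-0,-0,0.0267,0,-0,-0.0001],[-0,-0,0.0266,0,-0,-0.0001],[-0.0001,-0,0.0267,0,-0,-0.0001]]
[472.0, -218.5, 149.0] 4 [[0,-0,0.017,0,-0,-0],[0,-0,0.017,0,-0,-0],[0,-0,0.017,0,-0,-0],[0,-0,0.017,0,-0,-0]]
```

View pics/s2.png

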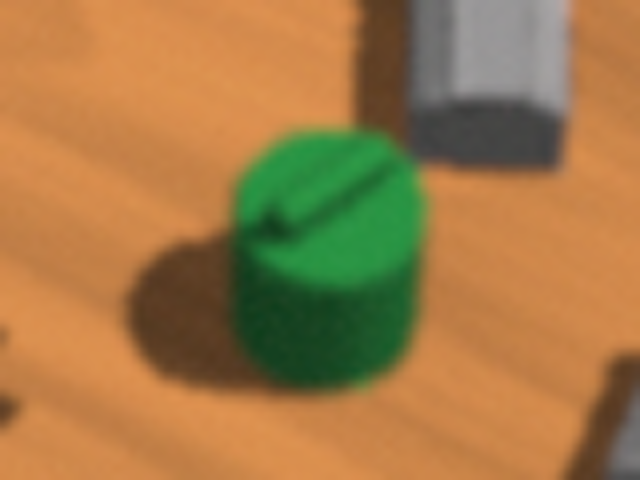

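The lid sits flush and level on the tub, flange top at 64.6 mm. Now to the bar.

Emit:
move_arm(
  steps=[
    [0.0231,-0.0441,-0.0229,0.0002,0.0003,0],
    [0.023,-0.044,-0.0227,0.0002,0.0003,0],
    [-0.0123,-0.0522,0,0,0,0.027],
    [-0.021,-0.0495,0,0,0,0.027],
    [-0.029,-0.0451,0,0,0,0.027],
    [-0.0363,-0.0396,0,0,0,0.027],
    [-0.0424,-0.033,0,0,0,0.027],
    [-0.0473,-0.0253,0,0,0,0.027],
    [-0.051,-0.0169,0,0,0,0.027],
    [-0.053,-0.0081,0,0,0,0.027],
    [0,0,0.0267,0,0,0],
    [0,0,0,0,0,0],
  ],
  hand=0.5,
  force=30,
)

```text
t: 8.95
tool_pos: [0.4692, -0.2183, 0.2354]
ee_rot: [-0.005, 0.764, 0.645, -0.003]
wrist_force: [0.9, -0.4, 0.2]
finger_gap: 0.501
finger_force: 0.0
```

Run:
```python
from plan import *
plan([(472,-218.5,200,-9.5,30),(472,-218.5,149,-9.5,13)])
```

```text
[472.0, -218.5, 200.0] 2 [[0.0002,0.0021,0.0236,-0.0009,-0.0001,-0.0002],[0.0001,0.002,0.0235,-0.0009,-0.0001,-0.0002]]
[472.0, -218.5, 149.0] 4 [[0,0,0.017,0,0,-0],[0,0,0.017,0,0,-0],[0,0,0.017,0,0,-0],[0.0001,0,0.017,0,0,-0]]
```

Emit:
move_arm(
  steps=[
    [0,0,0.0236,0,0,0],
    [0,0,0.0235,0,0,0],
    [0,0,0,0,0,0],
    [0,0,0,0,0,0],
  ],
)

```text
t: 9.45
tool_pos: [0.4713, -0.2186, 0.2038]
ee_rot: [-0.001, 0.764, 0.646, -0.002]
wrist_force: [-0.3, -0.4, 0.3]
finger_gap: 0.502
finger_force: 0.0
```

Run:
```python
from plan import *
plan([(472,-218.5,149,-9.5,13)])
```

```text
[472.0, -218.5, 149.0] 5 [[0.0001,0.0002,0.0146,-0.0001,0.0001,-0],[0.0001,0.0003,0.0146,-0.0001,0.0001,-0],[0,0.0002,0.0147,-0.0001,0.0001,-0],[0.0001,0.0002,0.0146,-0.0001,0.0001,-0],[0,0.0002,0.0146,-0.0001,0.0001,-0]]
```

Emit:
move_arm(
  steps=[
    [0,0.0005,0.0146,0,0,0],
    [0,0.0005,0.0146,0,0,0],
    [0,0,0.0147,0,0,0],
    [0,0,0.0146,0,0,0],
    [0,0,0.0136,0,0,0],
    [0,0,0,0,0,0],
    [0,0,0,0,0,0],
  ],
)

```text
t: 10.32
tool_pos: [0.4717, -0.2191, 0.1494]
ee_rot: [-0.001, 0.764, 0.645, -0.002]
wrist_force: [1.0, 0.5, 0.6]
finger_gap: 0.501
finger_force: 0.0
```

Emit:
move_arm(
  steps=[
    [0,0,0,0,0,0],
    [0,0,0,0,0,0],
    [0,0,0,0,0,0],
    [0,0,0,0,0,0],
    [0,0,0,0,0,0],
  ],
  hand=0,
)

```text
t: 10.95
tool_pos: [0.4714, -0.219, 0.1494]
ee_rot: [-0.001, 0.764, 0.645, -0.002]
wrist_force: [-0.3, 0.9, 0.2]
finger_gap: 0.133
finger_force: 30.0
```

Run:
```python
from plan import *
q=np.linspace(0,1.99,23); t=np.deg2rad(20)
X=125*(np.cos(t)-np.cos(t+q)); Z=125*(np.sin(t+q)-np.sin(t))
print([[0,round(a,4),round(-b,4)] for a,b in zip(np.diff(X)/750,np.diff(Z)/750)])
p,R=pose(); print(p,R.as_matrix().round(3))
```

```text
[[0, np.float64(0.0058), np.float64(-0.0139)], [0, np.float64(0.007), np.float64(-0.0133)], [0, np.float64(0.0082), np.float64(-0.0126)], [0, np.float64(0.0093), np.float64(-0.0119)], [0, np.float64(0.0103), np.float64(-0.011)], [0, np.float64(0.0113), np.float64(-0.01)], [0, np.float64(0.0121), np.float64(-0.0089)], [0, np.float64(0.0129), np.float64(-0.0078)], [0, np.float64(0.0136), np.float64(-0.0066)], [0, np.float64(0.0141), np.float64(-0.0053)], [0, np.float64(0.0145), np.float64(-0.004)], [0, np.float64(0.0148), np.float64(-0.0027)], [0, np.float64(0.015), np.float64(-0.0014)], [0, np.float64(0.0151), np.float64(-0.0)], [0, np.float64(0.015), np.float64(0.0014)], [0, np.float64(0.0148), np.float64(0.0027)], [0, np.float64(0.0145), np.float64(0.004)], [0, np.float64(0.0141), np.float64(0.0053)], [0, np.float64(0.0136), np.float64(0.0066)], [0, np.float64(0.0129), np.float64(0.0078)], [0, np.float64(0.0122), np.float64(0.0089)], [0, np.float64(0.0113), np.float64(0.01)]]
[ 0.47144568 -0.21899529  0.14936993] [[ 0.167  0.986 -0.004]
 [ 0.986 -0.167 -0.001]
 [-0.002 -0.004 -1.   ]]
```

Emit:
move_arm(
  steps=[
    [0,0.0058,-0.0139,0,0,0],
    [0,0.007,-0.0133,0,0,0],
    [0,0.0082,-0.0126,0,0,0],
    [0,0.0093,-0.0119,0,0,0],
    [0,0.0103,-0.011,0,0,0],
    [0,0.0113,-0.01,0,0,0],
    [0,0.0121,-0.0089,0,0,0],
    [0,0.0129,-0.0078,0,0,0],
    [0,0.0136,-0.0066,0,0,0],
    [0,0.0141,-0.0053,0,0,0],
    [0,0.0145,-0.004,0,0,0],
    [0,0,0,0,0,0],
  ],
)

```text
t: 12.45
tool_pos: [0.5619, -0.2341, 0.2289]
ee_rot: [0.0, 0.764, 0.645, -0.001]
wrist_force: [-2.3, 1.1, 6.2]
finger_gap: 0.131
finger_force: 30.0
```

Emit:
move_arm(
  steps=[
    [0,0.0148,-0.0027,0,0,0],
    [0,0.015,-0.0014,0,0,0],
    [0,0.0151,0,0,0,0],
    [0,0.015,0.0014,0,0,0],
    [0,0.0148,0.0027,0,0,0],
    [0,0.0145,0.004,0,0,0],
    [0,0.0141,0.0053,0,0,0],
    [0,0.0136,0.0066,0,0,0],
    [0,0.0129,0.0078,0,0,0],
    [0,0.0122,0.0089,0,0,0],
    [0,0.0113,0.01,0,0,0],
    [0,0,0,0,0,0],
  ],
)

```text
t: 13.95
tool_pos: [0.6738, -0.2528, 0.1952]
ee_rot: [-0.001, 0.764, 0.645, -0.002]
wrist_force: [4.1, 2.2, 5.1]
finger_gap: 0.131
finger_force: 30.0
```

Run:
```python
from plan import *
p,R=pose(); d=p-np.array([.4714,-.219,.1494]); a=np.deg2rad(-9.5); dx=(d[0]*np.cos(a)+d[1]*np.sin(a))*1000
print(p,dx,d[2]*1000,np.arccos(np.clip(np.cos(np.deg2rad(20))-dx/125,-1,1))-np.deg2rad(20))
```

```text
[ 0.67379541 -0.25284139  0.19521944] 205.20511841255302 45.8194379700824 1.9998598368588407
```

Tray is at its stop (about 2.0 rad). Release and relook.

Emit:
move_arm(
  steps=[
    [0,0,0,0,0,0],
    [0,0,0,0,0,0],
    [0,0,0,0,0,0],
    [0,0,0,0,0,0],
    [0,0,-0.03,0,0,0],
    [0,0,-0.06,0,0,0],
    [0,0,-0.03,0,0,0],
    [0,-0.06,0,0,0,0],
    [0,-0.08,0,0,0,0],
    [0,0,0,0,0,0],
  ],
  hand=0.45,
)

```text
t: 15.2
tool_pos: [0.5651, -0.2343, 0.2858]
ee_rot: [-0.003, 0.764, 0.645, -0.003]
wrist_force: [0.4, 0.7, -0.1]
finger_gap: 0.45
finger_force: 0.0
```

```bash
cat > meas.py <<'E'
from h import *
REG={'tub':(.576,.148,.05,.03),'cs':(.565,.282,.06,.015),'cl':(.4575,.15,.06,.015),'mag':(.456,.287,.055,.012),'lidridge':(.576,.148,.03,.072)}
def meas(names,save=None):
    d=snap('top',save); W=world(d); z=W[...,2]
    for n in names:
        x,y,r,zm=REG[n]; m=((np.hypot(W[...,0]-x,W[...,1]-y)<r)&(z>zm)&(z<.1)&(d['depth']>0)).astype(np.uint8)
        k,l,st,_=cv2.connectedComponentsWithStats(m)
        if k<2: print(n,'none'); continue
        P=W[l==1+np.argmax(st[1:,4])]; c,s,a=cv2.minAreaRect((P[:,:2]*1000).astype(np.float32))
        if s[0]<s[1]: s=s[::-1]; a+=90
        print(n,len(P),'c',np.round(c,1),'sz',np.round(s,1),'long axis deg',round((a+90)%180-90,1),'z',P[:,2].max().round(3))
    return d,W
E
python3 - <<'E'
from meas import *
meas(['tub','cs','cl','mag'],'top2.png')
E
```

```text
tub 385 c [574.5 148.5] sz [62. 61.] long axis deg -64.4 z 0.086
cs 384 c [564.3 281.4] sz [68.2 50.2] long axis deg 5.0 z 0.046
cl 534 c [457.6 149.7] sz [88.3 53.6] long axis deg 26.2 z 0.05
mag 303 c [455.9 287.7] sz [63.7 43. ] long axis deg -13.1 z 0.048
```

View pics/top2.png

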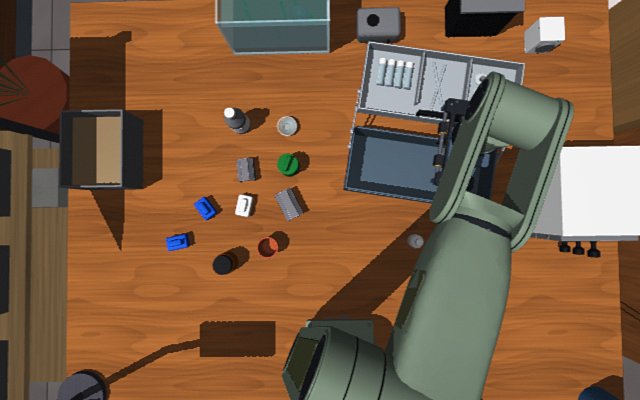

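Tray is fully back, compartment open at (400,160), and the loose pieces haven't moved. Now cave_short.

Run:
```python
from plan import *
plan([(564.3,281.4,200,94,55)])
```

```text
[564.3, 281.4, 200.0] 10 [[0.0678,-0.012,0.0115,-0,0.0001,0.0212],[0.0656,-0.0209,0.0115,-0,0.0001,0.0212],[0.0623,-0.0295,0.0115,-0,0.0001,0.0212],[0.0578,-0.0375,0.0116,-0,0.0001,0.0212],[0.0523,-0.0448,0.0116,-0,0.0001,0.0212],[0.0459,-0.0513,0.0117,-0,0.0001,0.0212],[0.0386,-0.057,0.0117,-0,0.0001,0.0212],[0.0307,-0.0616,0.0117,-0,0.0001,0.0212],[0.0223,-0.0651,0.0117,-0,0.0001,0.0212],[0.0134,-0.0676,0.0117,-0,0.0001,0.0212]]
```

Emit:
move_arm(
  steps=[
    [0.0678,-0.012,0.0115,0,0,0.0212],
    [0.0656,-0.0209,0.0115,0,0,0.0212],
    [0.0623,-0.0295,0.0115,0,0,0.0212],
    [0.0578,-0.0375,0.0116,0,0,0.0212],
    [0.0523,-0.0448,0.0116,0,0,0.0212],
    [0.0459,-0.0513,0.0117,0,0,0.0212],
    [0.0386,-0.057,0.0117,0,0,0.0212],
    [0.0307,-0.0616,0.0117,0,0,0.0212],
    [0.0223,-0.0651,0.0117,0,0,0.0212],
    [0.0134,-0.0676,0.0117,0,0,0.0212],
    [0,0,0,0,0,0],
    [0,0,0,0,0,0],
  ],
  hand=0.9,
  force=25,
)

```text
t: 16.75
tool_pos: [0.5665, 0.2813, 0.1981]
ee_rot: [0.001, 0.999, 0.036, -0.002]
wrist_force: [0.4, -0.0, -0.4]
finger_gap: 0.899
finger_force: 0.0
```

Run:
```python
from plan import *
plan([(564.3,281.4,60,94,50),(564.3,281.4,5,94,19)])
```

```text
[564.3, 281.4, 60.0] 3 [[-0.0007,-0.0002,0.0614,0.0001,0.0002,0.0001],[-0.0009,-0.0001,0.0614,0.0001,0.0002,0.0001],[-0.0008,-0.0001,0.0614,0.0001,0.0002,0.0001]]
[564.3, 281.4, 5.0] 3 [[-0,0,0.0244,-0,0,0],[-0,0,0.0245,-0,0,0],[-0,0.0001,0.0244,-0,0,0]]
```

Emit:
move_arm(
  steps=[
    [-0.0005,0,0.0614,0,0,0],
    [-0.0006,0,0.0614,0,0,0],
    [-0.0005,0,0.0614,0,0,0],
    [0,0,0.0244,0,0,0],
    [0,0,0.0245,0,0,0],
    [0,0,0.0244,0,0,0],
    [0,0,0,0,0,0],
    [0,0,0,0,0,0],
  ],
)

```text
t: 17.75
tool_pos: [0.5643, 0.2806, 0.0059]
ee_rot: [0.0, 0.999, 0.035, -0.002]
wrist_force: [-0.6, 0.5, 0.9]
finger_gap: 0.898
finger_force: 0.0
```

Emit:
move_arm(
  steps=[
    [0,0,0,0,0,0],
    [0,0,0,0,0,0],
    [0,0,0,0,0,0],
    [0,0,0,0,0,0],
    [0,0,0,0,0,0],
  ],
  hand=0.3,
)

```text
t: 18.38
tool_pos: [0.5636, 0.2808, 0.0054]
ee_rot: [0.0, 0.999, 0.035, -0.002]
wrist_force: [-0.9, -1.1, 1.2]
finger_gap: 0.548
finger_force: 24.7
```

Run:
```python
from plan import *
a=plan([(564,281.4,180,None,50),(538.4,-330.9,180,80.5,52),(538.4,-330.9,60,80.5,40),(538.4,-330.9,11,80.5,12)])
```

```text
[564.0, 281.4, 180.0] 4 [[-0.0001,-0.0002,-0.0582,0,0.0002,-0],[-0,-0.0002,-0.0582,0,0.0002,-0],[0,-0.0001,-0.0582,0,0.0002,-0],[0.0002,-0.0002,-0.0582,0,0.0002,-0]]
[538.4, -330.9, 180.0] 12 [[-0.0076,0.0677,0,0,-0,0.0031],[-0.0064,0.0678,0,0,-0,0.0031],[-0.005,0.0679,0.0001,0,-0,0.0031],[-0.0037,0.068,-0,0,-0,0.0031],[-0.0023,0.068,0,0,-0,0.0031],[-0.0011,0.0681,0,0,-0,0.0031],[0.0003,0.0681,0.0001,0,-0,0.0031],[0.0016,0.068,-0,0,-0,0.0031],[0.003,0.0681,-0,0,-0,0.0031],[0.0043,0.0679,0,0,-0,0.0031],[0.0055,0.0679,0,0,-0,0.0031],[0.007,0.0677,0.0001,0,-0,0.0031]]
[538.4, -330.9, 60.0] 3 [[-0.0001,0,0.0533,0,-0,0.0002],[-0,0,0.0533,0,-0,0.0002],[-0.0001,0,0.0534,0,-0,0.0002]]
[538.4, -330.9, 11.0] 5 [[-0,-0,0.0131,0,-0,-0],[-0,-0,0.013,0,-0,-0],[-0,-0,0.0131,0,-0,-0],[-0,-0,0.013,0,-0,-0],[-0,-0,0.0131,0,-0,-0]]
```

Emit:
move_arm(
  steps=[
    [0,0,-0.0582,0,0,0],
    [0,0,-0.0582,0,0,0],
    [0,0,-0.0582,0,0,0],
    [0,0,-0.0582,0,0,0],
    [0,0,0,0,0,0],
  ],
)

```text
t: 19.0
tool_pos: [0.5662, 0.2818, 0.1837]
ee_rot: [-0.001, 0.999, 0.035, 0.002]
wrist_force: [0.2, 0.4, -1.8]
finger_gap: 0.552
finger_force: 24.7
```

Emit:
move_arm(
  steps=[
    [-0.0076,0.0677,0,0,0,0.0031],
    [-0.0064,0.0678,0,0,0,0.0031],
    [-0.005,0.0679,0,0,0,0.0031],
    [-0.0037,0.068,0,0,0,0.0031],
    [-0.0023,0.068,0,0,0,0.0031],
    [-0.0011,0.0681,0,0,0,0.0031],
    [0.0003,0.0681,0,0,0,0.0031],
    [0.0016,0.068,0,0,0,0.0031],
    [0.003,0.0681,0,0,0,0.0031],
    [0.0043,0.0679,0,0,0,0.0031],
    [0.0055,0.0679,0,0,0,0.0031],
    [0.007,0.0677,0,0,0,0.0031],
  ],
)

```text
t: 20.5
tool_pos: [0.5377, -0.3325, 0.1784]
ee_rot: [-0.0, 0.997, -0.082, -0.004]
wrist_force: [0.5, 0.3, -1.6]
finger_gap: 0.551
finger_force: 24.7
```

Emit:
move_arm(
  steps=[
    [0,0,0,0,0,0],
    [0,0,0,0,0,0],
    [0,0,0.0333,0,0,0],
  ],
)

```text
t: 20.88
tool_pos: [0.5398, -0.3306, 0.1565]
ee_rot: [0.001, 0.997, -0.081, -0.001]
wrist_force: [0.1, -0.2, -1.5]
finger_gap: 0.55
finger_force: 24.7
```

Run:
```python
from plan import *
a=plan([(538.4,-330.9,60,80.5,40),(538.4,-330.9,11,80.5,12)])
```

```text
[538.4, -330.9, 60.0] 3 [[-0.0005,0.0001,0.0429,0.0001,0,0.0002],[-0.0006,0.0001,0.0429,0.0001,0,0.0002],[-0.0005,0.0002,0.0429,0.0001,0,0.0002]]
[538.4, -330.9, 11.0] 5 [[0,-0,0.0131,0,0,0],[0,-0,0.013,0,0,0],[0,-0,0.0131,0,0,0],[0,-0,0.013,0,0,0],[0,-0.0001,0.0131,0,0,0]]
```

Emit:
move_arm(
  steps=[
    [-0.0004,0,0.0419,0,0,0],
    [-0.0004,0,0.0419,0,0,0],
    [-0.0004,0,0.0419,0,0,0],
    [0,0,0.0131,0,0,0],
    [0,0,0.013,0,0,0],
    [0,0,0.0131,0,0,0],
    [0,0,0.013,0,0,0],
    [0,0,0.0111,0,0,0],
    [0,0,0,0,0,0],
    [0,0,0,0,0,0],
  ],
)

```text
t: 22.12
tool_pos: [0.5373, -0.3316, 0.0139]
ee_rot: [0.001, 0.997, -0.081, -0.002]
wrist_force: [0.3, 0.1, -1.1]
finger_gap: 0.551
finger_force: 24.7
```

Emit:
move_arm(
  steps=[
    [0,0,0.003,0,0,0],
    [0,0,0.002,0,0,0],
    [0,0,0,0,0,0],
    [0,0,0,0,0,0],
  ],
)

```text
t: 22.62
tool_pos: [0.5372, -0.3316, 0.0104]
ee_rot: [0.001, 0.997, -0.081, -0.002]
wrist_force: [-0.0, 0.2, 3.1]
finger_gap: 0.548
finger_force: 24.7
```

Emit:
move_arm(
  steps=[
    [0,0,0,0,0,0],
    [0,0,0,0,0,0],
    [0,0,0,0,0,0],
    [0,0,-0.01,0,0,0],
    [0,0,-0.04,0,0,0],
    [0,0,-0.06,0,0,0],
    [0,0,-0.07,0,0,0],
    [0,0,-0.07,0,0,0],
    [0,0,0,0,0,0],
  ],
  hand=0.75,
)

```text
t: 23.75
tool_pos: [0.5403, -0.3327, 0.2034]
ee_rot: [0.003, 0.997, -0.081, 0.003]
wrist_force: [0.4, 0.3, -0.8]
finger_gap: 0.749
finger_force: 0.0
```

Run:
```python
from meas import *
from plan import *
meas(['tub','cl','mag'])
plan([(455.9,287.5,150,76.9,55)])
```

```text
tub 383 c [574.8 148.5] sz [61.7 61.6] long axis deg -64.2 z 0.086
cl 535 c [457.3 149.5] sz [87.7 53.7] long axis deg 26.1 z 0.051
mag 299 c [455.8 287.6] sz [64. 42.] long axis deg -11.7 z 0.047
[455.9, 287.5, 150.0] 12 [[-0.0203,-0.0664,0.0053,0,-0,0.0009],[-0.0206,-0.0663,0.0053,0,-0,0.0009],[-0.021,-0.0662,0.0054,0,-0,0.0009],[-0.0214,-0.0661,0.0053,0,-0,0.0009],[-0.0217,-0.066,0.0053,0,-0,0.0009],[-0.0222,-0.0658,0.0053,0,-0,0.0009],[-0.0225,-0.0657,0.0054,0,-0,0.0009],[-0.0228,-0.0656,0.0053,0,-0,0.0009],[-0.0233,-0.0654,0.0053,0,-0,0.0009],[-0.0236,-0.0653,0.0053,0,-0,0.0009],[-0.024,-0.0652,0.0054,0,-0,0.0009],[-0.0243,-0.0651,0.0053,0,-0,0.0009]]
```

Emit:
move_arm(
  steps=[
    [-0.0203,-0.0664,0.0053,0,0,0.0009],
    [-0.0206,-0.0663,0.0053,0,0,0.0009],
    [-0.021,-0.0662,0.0054,0,0,0.0009],
    [-0.0214,-0.0661,0.0053,0,0,0.0009],
    [-0.0217,-0.066,0.0053,0,0,0.0009],
    [-0.0222,-0.0658,0.0053,0,0,0.0009],
    [-0.0225,-0.0657,0.0054,0,0,0.0009],
    [-0.0228,-0.0656,0.0053,0,0,0.0009],
    [-0.0233,-0.0654,0.0053,0,0,0.0009],
    [-0.0236,-0.0653,0.0053,0,0,0.0009],
    [-0.024,-0.0652,0.0054,0,0,0.0009],
    [-0.0243,-0.0651,0.0053,0,0,0.0009],
  ],
  hand=0.8,
)

```text
t: 25.3
tool_pos: [0.4534, 0.2893, 0.1478]
ee_rot: [0.002, 0.993, -0.115, -0.003]
wrist_force: [0.6, 0.4, 0.1]
finger_gap: 0.799
finger_force: 0.0
```

Emit:
move_arm(
  steps=[
    [0,0,0,0,0,0],
    [0,0,0.03,0,0,0],
    [0,0,0.06,0,0,0],
    [0,0,0,0,0,0],
    [0,0,0,0,0,0],
  ],
)

```text
t: 25.92
tool_pos: [0.4551, 0.2878, 0.0826]
ee_rot: [0.001, 0.993, -0.116, -0.002]
wrist_force: [-0.4, -0.3, -0.3]
finger_gap: 0.804
finger_force: 0.0
```

Run:
```python
from plan import *
plan([(455.9,287.5,5,77.5,20)])
```

```text
[455.9, 287.5, 5.0] 4 [[0.0004,-0,0.0259,0.0001,0.0001,-0.0005],[0.0003,-0,0.0258,0.0001,0.0001,-0.0005],[0.0003,0,0.0259,0.0001,0.0001,-0.0005],[0.0003,0.0001,0.0259,0.0001,0.0001,-0.0005]]
```

Emit:
move_arm(
  steps=[
    [0.0003,0,0.0259,0,0,-0.0005],
    [0.0003,0,0.0258,0,0,-0.0005],
    [0.0003,0,0.0259,0,0,-0.0005],
    [0.0003,0,0.0249,0,0,-0.0005],
    [0,0,0,0,0,0],
    [0,0,0,0,0,0],
  ],
)

```text
t: 26.68
tool_pos: [0.4562, 0.2884, 0.0065]
ee_rot: [-0.0, 0.994, -0.109, -0.001]
wrist_force: [-0.1, -0.5, 0.5]
finger_gap: 0.803
finger_force: 0.0
```

Emit:
move_arm(
  steps=[
    [0,0,0,0,0,0],
    [0,0,0,0,0,0],
    [0,0,0,0,0,0],
    [0,0,0,0,0,0],
    [0,0,0,0,0,0],
  ],
  hand=0.3,
)

```text
t: 27.3
tool_pos: [0.4551, 0.2879, 0.0052]
ee_rot: [0.001, 0.994, -0.109, -0.002]
wrist_force: [-0.3, -2.0, 2.8]
finger_gap: 0.46
finger_force: 25.0
```

Run:
```python
from plan import *
plan([(455.9,287.5,190,None,62),(553.2,-242.2,190,80.5,56)])
```

```text
[455.9, 287.5, 190.0] 3 [[0.0001,0.0002,-0.0821,0.0001,0.0002,-0],[0.0001,0.0002,-0.0822,0.0001,0.0002,-0],[0.0003,0.0001,-0.0821,0.0001,0.0002,-0]]
[553.2, -242.2, 190.0] 10 [[0.028,0.0661,-0,-0,0,-0.0008],[0.0276,0.0663,-0,-0,0,-0.0008],[0.0273,0.0665,-0,-0,0,-0.0008],[0.0269,0.0665,-0,-0,0,-0.0008],[0.0266,0.0667,-0.0001,-0,0,-0.0008],[0.0263,0.0668,0,-0,0,-0.0008],[0.0259,0.067,0,-0,0,-0.0008],[0.0256,0.0671,0,-0,0,-0.0008],[0.0253,0.0672,-0,-0,0,-0.0008],[0.0249,0.0674,-0,-0,0,-0.0008]]
```

Emit:
move_arm(
  steps=[
    [0,0,-0.05,0,0,0],
    [0,0,-0.0607,0,0,0],
    [0,0,-0.0607,0,0,0],
    [0,0,-0.075,0,0,0],
    [0,0,0,0,0,0],
  ],
)

```text
t: 27.92
tool_pos: [0.4583, 0.2896, 0.1942]
ee_rot: [-0.002, 0.994, -0.109, 0.002]
wrist_force: [-0.3, 1.0, -2.1]
finger_gap: 0.456
finger_force: 25.0
```

Emit:
move_arm(
  steps=[
    [0.028,0.0661,0,0,0,-0.0008],
    [0.0276,0.0663,0,0,0,-0.0008],
    [0.0273,0.0665,0,0,0,-0.0008],
    [0.0269,0.0665,0,0,0,-0.0008],
    [0.0266,0.0667,0,0,0,-0.0008],
    [0.0263,0.0668,0,0,0,-0.0008],
    [0.0259,0.067,0,0,0,-0.0008],
    [0.0256,0.0671,0,0,0,-0.0008],
    [0.0253,0.0672,0,0,0,-0.0008],
    [0.0249,0.0674,0,0,0,-0.0008],
    [0,0,0,0,0,0],
    [0,0,0.03,0,0,0],
  ],
)

```text
t: 29.42
tool_pos: [0.5532, -0.2418, 0.1668]
ee_rot: [0.0, 0.996, -0.084, -0.002]
wrist_force: [-1.0, -0.4, -0.6]
finger_gap: 0.461
finger_force: 25.0
```

Run:
```python
from plan import *
plan([(553.2,-242.2,60,80.5,40),(553.2,-242.2,10.5,80.5,12)])
```

```text
[553.2, -242.2, 60.0] 3 [[0.0002,0.0001,0.0475,0.0001,0.0002,-0.0002],[0.0001,0.0001,0.0474,0.0001,0.0002,-0.0002],[0.0001,0.0002,0.0475,0.0001,0.0002,-0.0002]]
[553.2, -242.2, 10.5] 5 [[-0,0,0.0132,-0,-0,0],[-0,0,0.0132,-0,-0,0],[-0,0,0.0132,-0,-0,0],[-0,0,0.0132,-0,-0,0],[-0.0001,0.0001,0.0132,-0,-0,0]]
```

Emit:
move_arm(
  steps=[
    [0,0,0.0475,0,0,0],
    [0,0,0.0474,0,0,0],
    [0,0,0.0475,0,0,0],
    [0,0,0.0132,0,0,0],
    [0,0,0.0132,0,0,0],
    [0,0,0.0132,0,0,0],
    [0,0,0.0132,0,0,0],
    [0,0,0,0,0,0],
    [0,0,0,0,0,0],
    [0,0,0,0,0,0],
  ],
)

```text
t: 30.68
tool_pos: [0.5527, -0.242, 0.0214]
ee_rot: [0.001, 0.996, -0.084, -0.002]
wrist_force: [-0.1, -0.3, -1.4]
finger_gap: 0.458
finger_force: 25.0
```

Emit:
move_arm(
  steps=[
    [0,0,0.007,0,0,0],
    [0,0,0.005,0,0,0],
    [0,0,0.0025,0,0,0],
    [0,0,0,0,0,0],
    [0,0,0,0,0,0],
  ],
)

```text
t: 31.3
tool_pos: [0.5521, -0.2418, 0.0102]
ee_rot: [0.001, 0.996, -0.084, -0.002]
wrist_force: [-2.1, 0.7, 2.1]
finger_gap: 0.456
finger_force: 25.0
```

Emit:
move_arm(
  steps=[
    [0,0,0,0,0,0],
    [0,0,0,0,0,0],
    [0,0,0,0,0,0],
    [0,0,-0.01,0,0,0],
    [0,0,-0.04,0,0,0],
    [0,0,-0.06,0,0,0],
    [0,0,-0.07,0,0,0],
    [0,0,-0.07,0,0,0],
    [0,0,0,0,0,0],
    [0,0,0,0,0,0],
  ],
  hand=0.62,
)

```text
t: 32.55
tool_pos: [0.5527, -0.2415, 0.1974]
ee_rot: [0.001, 0.996, -0.084, -0.002]
wrist_force: [0.0, -0.5, -0.5]
finger_gap: 0.62
finger_force: 0.0
```

Run:
```python
from meas import *
from plan import *
meas(['tub','cl'])
plan([(457.4,149.7,170,116.5,50)])
```

```text
tub 387 c [575.1 147.8] sz [62.8 61.3] long axis deg -27.4 z 0.087
cl 533 c [457.5 149.9] sz [88.2 54.2] long axis deg 26.3 z 0.049
[457.4, 149.7, 170.0] 9 [[-0.0235,-0.0548,0.004,-0,0.0001,-0.0112],[-0.0196,-0.0563,0.004,-0,0.0001,-0.0112],[-0.0156,-0.0575,0.004,-0,0.0001,-0.0112],[-0.0116,-0.0585,0.004,-0,0.0001,-0.0112],[-0.0074,-0.0591,0.004,-0,0.0001,-0.0112],[-0.0032,-0.0595,0.0039,-0,0.0001,-0.0112],[0.001,-0.0596,0.004,-0,0.0001,-0.0112],[0.0051,-0.0594,0.004,-0,0.0001,-0.0112],[0.0094,-0.0589,0.0039,-0,0.0001,-0.0112]]
```

Emit:
move_arm(
  steps=[
    [-0.0235,-0.0548,0.004,0,0,-0.0112],
    [-0.0196,-0.0563,0.004,0,0,-0.0112],
    [-0.0156,-0.0575,0.004,0,0,-0.0112],
    [-0.0116,-0.0585,0.004,0,0,-0.0112],
    [-0.0074,-0.0591,0.004,0,0,-0.0112],
    [-0.0032,-0.0595,0.0039,0,0,-0.0112],
    [0.001,-0.0596,0.004,0,0,-0.0112],
    [0.0051,-0.0594,0.004,0,0,-0.0112],
    [0.0094,-0.0589,0.0039,0,0,-0.0112],
    [0,0,0,0,0,0],
    [0,0,0.06,0,0,0],
    [0,0,0.06,0,0,0],
  ],
  hand=0.92,
)

```text
t: 34.1
tool_pos: [0.4578, 0.1483, 0.0793]
ee_rot: [0.0, 0.973, 0.23, -0.002]
wrist_force: [0.2, -0.0, -0.5]
finger_gap: 0.917
finger_force: 0.0
```

Emit:
move_arm(
  steps=[
    [0,0,0,0,0,0],
    [0,0,0,0,0,0],
  ],
)

```text
t: 34.35
tool_pos: [0.4588, 0.1489, 0.0816]
ee_rot: [-0.0, 0.973, 0.23, -0.002]
wrist_force: [0.7, -0.5, -0.4]
finger_gap: 0.922
finger_force: 0.0
```

Run:
```python
from plan import *
plan([(457.4,149.7,5.5,116.5,20)])
```

```text
[457.4, 149.7, 5.5] 4 [[-0.0002,-0.0004,0.0254,-0,0.0001,0.0001],[-0.0003,-0.0005,0.0253,-0,0.0001,0.0001],[-0.0002,-0.0004,0.0254,-0,0.0001,0.0001],[-0.0003,-0.0005,0.0254,-0,0.0001,0.0001]]
```

Emit:
move_arm(
  steps=[
    [0,0.0002,0.0254,0,0,0],
    [-0.0002,-0.0004,0.0253,0,0,0],
    [-0.0002,-0.0004,0.0254,0,0,0],
    [-0.0002,-0.0004,0.0252,0,0,0],
    [0,0,0,0,0,0],
    [0,0,0,0,0,0],
  ],
)

```text
t: 35.1
tool_pos: [0.4582, 0.1499, 0.0063]
ee_rot: [-0.0, 0.973, 0.23, -0.001]
wrist_force: [0.2, 0.3, -0.0]
finger_gap: 0.919
finger_force: 0.0
```

Emit:
move_arm(
  steps=[
    [0,0,0,0,0,0],
    [0,0,0,0,0,0],
    [0,0,0,0,0,0],
    [0,0,0,0,0,0],
    [0,0,0,0,0,0],
  ],
  hand=0.3,
)

```text
t: 35.72
tool_pos: [0.4569, 0.1496, 0.005]
ee_rot: [-0.0, 0.973, 0.231, -0.002]
wrist_force: [-1.2, -0.1, 3.9]
finger_gap: 0.586
finger_force: 25.0
```

Run:
```python
from plan import *
X=(554.9+.165*75,-232.3+.986*75); print(X)
plan([(457.4,149.7,190,None,62),(*X,190,80.5,56)])
```

```text
(567.275, -158.35000000000002)
[457.4, 149.7, 190.0] 3 [[-0.0001,-0,-0.0822,-0.0001,0.0002,0],[-0.0001,0,-0.0822,-0.0001,0.0002,0],[0.0001,0.0001,-0.0822,-0.0001,0.0002,0]]
[567.3, -158.4, 190.0] 6 [[-0.0089,0.0721,0.0001,0,-0,0.0167],[-0.0013,0.0727,0,0,-0,0.0167],[0.0063,0.0724,0.0001,0,-0,0.0167],[0.0139,0.0714,0,0,-0,0.0167],[0.0212,0.0695,0.0001,0,-0,0.0167],[0.0284,0.0669,0.0001,0,-0,0.0167]]
```

Emit:
move_arm(
  steps=[
    [0,0,-0.05,0,0,0],
    [0,0,-0.06,0,0,0],
    [0,0,-0.06,0,0,0],
    [0,0,-0.0766,0,0,0],
    [0,0,0,0,0,0],
  ],
)

```text
t: 36.35
tool_pos: [0.4601, 0.1507, 0.1937]
ee_rot: [-0.0, 0.973, 0.231, 0.003]
wrist_force: [0.9, -0.5, -2.6]
finger_gap: 0.588
finger_force: 25.0
```

Emit:
move_arm(
  steps=[
    [-0.0089,0.0721,0,0,0,0.0167],
    [-0.0013,0.0727,0,0,0,0.0167],
    [0.0063,0.0724,0,0,0,0.0167],
    [0.0139,0.0714,0,0,0,0.0167],
    [0.0212,0.0695,0,0,0,0.0167],
    [0.0284,0.0669,0,0,0,0.0167],
    [0,0,0,0,0,0],
    [0,0,0,0,0,0],
    [0,0,0,0,0,0],
  ],
)

```text
t: 37.48
tool_pos: [0.5666, -0.157, 0.1887]
ee_rot: [0.0, 0.997, -0.081, -0.003]
wrist_force: [-0.3, 0.1, -0.9]
finger_gap: 0.592
finger_force: 25.0
```

Run:
```python
from plan import *
plan([(567.3,-158.4,60,80.5,45),(567.3,-158.4,20,80.5,12)])
```

```text
[567.3, -158.4, 60.0] 3 [[0.0008,0.0005,0.0572,0.0001,0.0003,0.0002],[0.0006,0.0006,0.0572,0.0001,0.0003,0.0002],[0.0005,0.0005,0.0572,0.0001,0.0003,0.0002]]
[567.3, -158.4, 20.0] 4 [[0,0,0.0133,-0,0,-0],[0,0,0.0134,-0,0,-0],[0,0.0001,0.0133,-0,0,-0],[0.0001,-0,0.0134,-0,0,-0]]
```

Emit:
move_arm(
  steps=[
    [0.0004,0.0004,0.0572,0,0,0],
    [0.0004,0.0004,0.0572,0,0,0],
    [0.0004,0.0004,0.0572,0,0,0],
    [0,0,0.0133,0,0,0],
    [0,0,0.0134,0,0,0],
    [0,0,0.0133,0,0,0],
    [0,0,0.0134,0,0,0],
    [0,0,0,0,0,0],
    [0,0,0,0,0,0],
    [0,0,0,0,0,0],
  ],
)

```text
t: 38.72
tool_pos: [0.5677, -0.1596, 0.0212]
ee_rot: [0.001, 0.997, -0.082, -0.002]
wrist_force: [-0.2, -0.6, -1.3]
finger_gap: 0.592
finger_force: 25.0
```

Emit:
move_arm(
  steps=[
    [0,0,0.007,0,0,0],
    [0,0,0.005,0,0,0],
    [0,0,0.0025,0,0,0],
    [0,0,0,0,0,0],
    [0,0,0,0,0,0],
  ],
)

```text
t: 39.35
tool_pos: [0.5671, -0.1594, 0.0101]
ee_rot: [0.001, 0.997, -0.082, -0.002]
wrist_force: [-1.7, 0.1, 2.2]
finger_gap: 0.59
finger_force: 25.0
```

Emit:
move_arm(
  steps=[
    [0,0,0,0,0,0],
    [0,0,0,0,0,0],
    [0,0,0,0,0,0],
    [0,0,-0.01,0,0,0],
    [0,0,-0.04,0,0,0],
    [0,0,-0.06,0,0,0],
    [0,0,-0.07,0,0,0],
    [0,0,-0.07,0,0,0],
    [0,0,0,0,0,0],
    [0,0,0,0,0,0],
  ],
  hand=0.76,
)

```text
t: 40.6
tool_pos: [0.5677, -0.1592, 0.1973]
ee_rot: [0.001, 0.997, -0.082, -0.002]
wrist_force: [-0.9, -0.2, -0.8]
finger_gap: 0.755
finger_force: 0.0
```

Run:
```python
from meas import *
from plan import *
meas(['tub','lidridge'])
plan([(575.5,147.8,180,-9.5,42)])
```

```text
tub 388 c [574.7 148.6] sz [62. 62.] long axis deg 25.9 z 0.085
lidridge 66 c [575.3 149.5] sz [43.9 12.4] long axis deg -23.1 z 0.085
[575.5, 147.8, 180.0] 9 [[-0.0062,-0.0451,0.0024,-0.0001,0.0001,-0.0277],[0.0017,-0.0454,0.0024,-0.0001,0.0001,-0.0277],[0.0095,-0.0445,0.0023,-0.0001,0.0001,-0.0277],[0.0171,-0.0421,0.0024,-0.0001,0.0001,-0.0277],[0.0241,-0.0386,0.0023,-0.0001,0.0001,-0.0277],[0.0304,-0.0338,0.0023,-0.0001,0.0001,-0.0277],[0.0358,-0.028,0.0023,-0.0001,0.0001,-0.0277],[0.0402,-0.0214,0.0023,-0.0001,0.0001,-0.0277],[0.0432,-0.0142,0.0024,-0.0001,0.0001,-0.0277]]
```

Emit:
move_arm(
  steps=[
    [-0.0062,-0.0451,0.0024,0,0,-0.0277],
    [0.0017,-0.0454,0.0024,0,0,-0.0277],
    [0.0095,-0.0445,0.0023,0,0,-0.0277],
    [0.0171,-0.0421,0.0024,0,0,-0.0277],
    [0.0241,-0.0386,0.0023,0,0,-0.0277],
    [0.0304,-0.0338,0.0023,0,0,-0.0277],
    [0.0358,-0.028,0.0023,0,0,-0.0277],
    [0.0402,-0.0214,0.0023,0,0,-0.0277],
    [0.0432,-0.0142,0.0024,0,0,-0.0277],
    [0,0,0,0,0,0],
    [0,0,0,0,0,0],
    [0,0,0,0,0,0],
  ],
  hand=0.97,
)

```text
t: 42.15
tool_pos: [0.5761, 0.1465, 0.1808]
ee_rot: [-0.001, 0.765, 0.644, -0.003]
wrist_force: [-0.9, 0.2, -0.3]
finger_gap: 0.969
finger_force: 0.0
```

Run:
```python
from plan import *
plan([(575.5,148,95,-9.5,45),(575.5,148,26,None,15)])
```

```text
[575.5, 148.0, 95.0] 2 [[0.0011,-0.0003,0.0572,-0.0004,0.0002,-0.0004],[0.001,-0.0004,0.0572,-0.0004,0.0002,-0.0004]]
[575.5, 148.0, 26.0] 5 [[-0,-0,0.0184,-0,-0,-0],[-0,-0,0.0184,-0,-0,-0],[-0,-0,0.0184,-0,-0,-0],[-0.0001,-0,0.0184,-0,-0,-0],[0,-0,0.0184,-0,-0,-0]]
```

Emit:
move_arm(
  steps=[
    [0.001,-0.0003,0.0572,0,0,0],
    [0.0008,-0.0003,0.0572,0,0,0],
    [0,0,0.0184,0,0,0],
    [0,0,0.0184,0,0,0],
    [0,0,0.0184,0,0,0],
    [0,0,0.0184,0,0,0],
    [0,0,0.0184,0,0,0],
    [0,0,0,0,0,0],
    [0,0,0,0,0,0],
  ],
)

```text
t: 43.28
tool_pos: [0.5758, 0.149, 0.0267]
ee_rot: [-0.001, 0.764, 0.645, -0.002]
wrist_force: [0.2, -0.3, 0.2]
finger_gap: 0.972
finger_force: 0.0
```

Emit:
move_arm(
  steps=[
    [0,0,0,0,0,0],
    [0,0,0,0,0,0],
    [0,0,0,0,0,0],
    [0,0,0,0,0,0],
    [0,0,0,0,0,0],
  ],
  hand=0.4,
  force=20,
)

```text
t: 43.9
tool_pos: [0.5755, 0.1489, 0.0268]
ee_rot: [-0.001, 0.764, 0.645, -0.002]
wrist_force: [0.0, 0.3, 3.3]
finger_gap: 0.705
finger_force: 20.0
```

Run:
```python
from plan import *
plan([(575.5,148,185,None,50),(570.6,-77.9,185,-9.5,50)])
```

```text
[575.5, 148.0, 185.0] 4 [[-0.0004,-0.0001,-0.0527,-0.0002,0.0001,0],[-0.0003,-0.0001,-0.0528,-0.0002,0.0001,0],[-0.0003,-0,-0.0527,-0.0002,0.0001,0],[-0.0003,0,-0.0528,-0.0002,0.0001,0]]
[570.6, -77.9, 185.0] 5 [[-0.0596,0.0088,-0,0,-0,-0.0001],[-0.0596,0.0088,-0.0001,0,-0,-0.0001],[-0.0596,0.0088,-0,0,-0,-0.0001],[-0.0596,0.0087,-0.0001,0,-0,-0.0001],[-0.0596,0.0087,-0,0,-0,-0.0001]]
```

Emit:
move_arm(
  steps=[
    [0,0,-0.0527,0,0,0],
    [0,0,-0.0528,0,0,0],
    [0,0,-0.0527,0,0,0],
    [0,0,-0.0528,0,0,0],
    [-0.0596,0.0088,0,0,0,0],
    [-0.0596,0.0088,0,0,0,0],
    [-0.0596,0.0088,0,0,0,0],
    [-0.0596,0.0087,0,0,0,0],
    [-0.0596,0.0087,0,0,0,0],
    [0,0,0,0,0,0],
    [0,0,0,0,0,0],
    [0,0,0,0,0,0],
  ],
)

```text
t: 45.4
tool_pos: [0.5709, -0.0758, 0.1846]
ee_rot: [-0.001, 0.764, 0.646, -0.002]
wrist_force: [-0.5, 0.5, -2.4]
finger_gap: 0.707
finger_force: 20.0
```

Run:
```python
from h import *
from plan import *
d=snap('top','top3.png')
plan([(570.6,-77.9,100,-9.5,45),(570.6,-77.9,38,None,16)])
```

```text
[570.6, -77.9, 100.0] 2 [[-0.0013,0.0003,0.0565,-0.0004,0.0001,-0.0001],[-0.0014,0.0001,0.0565,-0.0004,0.0001,-0.0001]]
[570.6, -77.9, 38.0] 4 [[0,-0,0.0207,0,0,-0],[0,-0,0.0206,0,0,-0],[0,-0,0.0207,0,0,-0],[0,-0,0.0207,0,0,-0]]
```

View pics/top3.png

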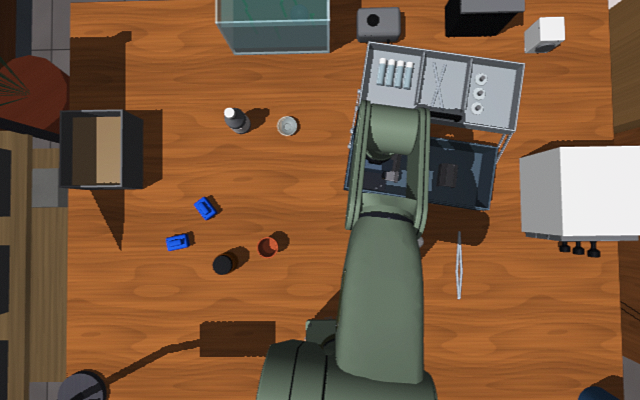

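Short cave (448,175) is in place and the tub hangs over the left end. Lowering.

Emit:
move_arm(
  steps=[
    [-0.0012,0.0002,0.0565,0,0,0],
    [-0.001,0.0001,0.0565,0,0,0],
    [0,0,0.0207,0,0,0],
    [0,0,0.0206,0,0,0],
    [0,0,0.0207,0,0,0],
    [0,0,0.0207,0,0,0],
    [0,0,0,0,0,0],
    [0,0,0,0,0,0],
    [0,0,0,0,0,0],
  ],
)

```text
t: 46.58
tool_pos: [0.5709, -0.0788, 0.0389]
ee_rot: [-0.001, 0.764, 0.645, -0.001]
wrist_force: [0.4, -0.2, -1.4]
finger_gap: 0.705
finger_force: 20.0
```

Emit:
move_arm(
  steps=[
    [0,0,0.004,0,0,0],
    [0,0,0.003,0,0,0],
    [0,0,0.0015,0,0,0],
    [0,0,0,0,0,0],
    [0,0,0,0,0,0],
  ],
)

```text
t: 47.2
tool_pos: [0.5703, -0.0787, 0.0318]
ee_rot: [-0.001, 0.764, 0.645, -0.002]
wrist_force: [0.1, 0.4, -1.1]
finger_gap: 0.71
finger_force: 20.0
```

Emit:
move_arm(
  steps=[
    [0,0,0.002,0,0,0],
    [0,0,0,0,0,0],
    [0,0,0,0,0,0],
  ],
)

```text
t: 47.58
tool_pos: [0.5702, -0.0787, 0.0317]
ee_rot: [-0.001, 0.764, 0.645, -0.002]
wrist_force: [-2.7, 0.2, 8.7]
finger_gap: 0.707
finger_force: 20.0
```

Emit:
move_arm(
  steps=[
    [0,0,0,0,0,0],
    [0,0,0,0,0,0],
    [0,0,0,0,0,0],
    [0,0,-0.01,0,0,0],
    [0,0,-0.03,0,0,0],
    [0,0,-0.06,0,0,0],
    [0,0,-0.07,0,0,0],
    [0,0,-0.08,0,0,0],
    [0,0,-0.05,0,0,0],
    [-0.04,-0.07,0,0,0,0],
    [-0.04,-0.07,0,0,0,0],
    [-0.04,-0.07,0,0,0,0],
  ],
  hand=0.88,
)

```text
t: 49.08
tool_pos: [0.3991, -0.1412, 0.2565]
ee_rot: [-0.001, 0.764, 0.645, -0.002]
wrist_force: [-0.1, -1.2, 0.3]
finger_gap: 0.883
finger_force: 0.0
```

Run:
```python
from h import *
from plan import *
print(pose()[0])
d=snap('top'); W=world(d); np.savez('t4.npz',**d)
a=np.deg2rad(-9.5); ex=np.array([np.cos(a),np.sin(a)]); ey=np.array([-ex[1],ex[0]])
q=W[...,:2]-[.5549,-.2323]; bx=q@ex; by=q@ey; z=W[...,2]
m=(abs(bx)<.08)&(abs(by)<.195)&(z>.03)&(z<.095)
k,l,st,_=cv2.connectedComponentsWithStats(m.astype(np.uint8))
for i in range(1,k):
    if st[i,4]>60:
        s=l==i; print(st[i,4],'bx',bx[s].min().round(3),bx[s].max().round(3),'by',by[s].min().round(3),by[s].max().round(3),'z',z[s].max().round(3),np.median(z[s]).round(3))
s=(abs(bx+.01)<.04)&(abs(by-.155)<.04)&(z>.066)&(z<.075); P=W[s]
if len(P)>10: print('flange',np.linalg.lstsq(np.c_[P[:,:2]-P[:,:2].mean(0),np.ones(len(P))],P[:,2],rcond=None)[0],len(P))
# bar
b=(abs(bx-.121)<.012)&(abs(by)<.06)&(z>.2)&(z<.235); r=cv2.minAreaRect((W[b][:,:2]*1000).astype(np.float32)); print('bar',r,b.sum(),np.median(z[b]) if b.any() else 0)
cv2.imwrite('pics/t4.png',cv2.resize(d['img'][30:230,330:540,::-1],None,fx=3,fy=3,interpolation=cv2.INTER_CUBIC)[:600])
```

```text
[ 0.39914453 -0.14116623  0.2564881 ]
539 bx -0.045 0.043 by 0.049 0.103 z 0.056 0.047
394 bx -0.042 0.02 by 0.123 0.186 z 0.089 0.07
282 bx -0.033 0.03 by -0.029 0.013 z 0.052 0.036
392 bx -0.035 0.033 by -0.124 -0.073 z 0.051 0.042
flange [-0.00643447  0.00016097  0.06976176] 275
bar ((673.6940307617188, -252.01629638671875), (108.1908187866211, 12.435357093811035), 80.6677017211914) 252 0.2189372987770364
```

View pics/t4.png

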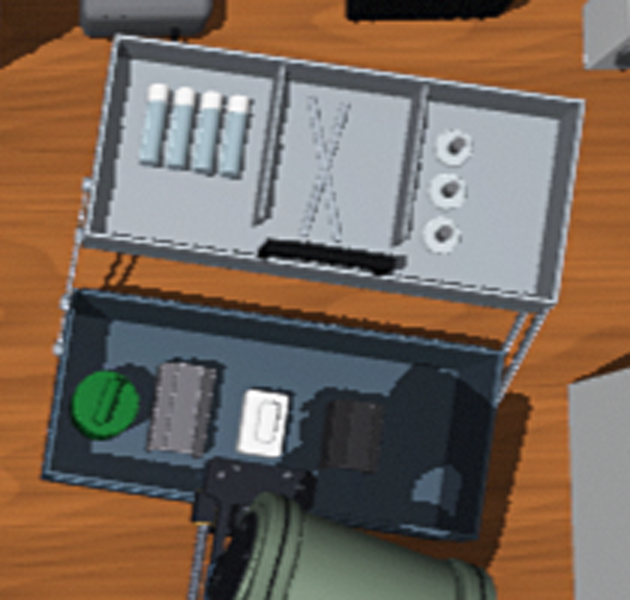

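All four items are standing in the compartment with the lid level (flange top 69.8 mm over the board). Back to the bar.

Run:
```python
from plan import *
plan([(674,-252.5,290,-9.5,50)])
```

```text
[674.0, -252.5, 290.0] 7 [[-0.0117,0.0565,-0.007,-0.0002,0.0001,-0.0001],[-0.0118,0.0565,-0.0069,-0.0002,0.0001,-0.0001],[-0.0117,0.0564,-0.0069,-0.0002,0.0001,-0.0001],[-0.0119,0.0565,-0.0068,-0.0002,0.0001,-0.0001],[-0.0118,0.0565,-0.0067,-0.0002,0.0001,-0.0001],[-0.0119,0.0565,-0.0067,-0.0002,0.0001,-0.0001],[-0.0119,0.0565,-0.0066,-0.0002,0.0001,-0.0001]]
```

Emit:
move_arm(
  steps=[
    [-0.0117,0.0565,-0.007,0,0,0],
    [-0.0118,0.0565,-0.0069,0,0,0],
    [-0.0117,0.0564,-0.0069,0,0,0],
    [-0.0119,0.0565,-0.0068,0,0,0],
    [-0.0118,0.0565,-0.0067,0,0,0],
    [-0.0119,0.0565,-0.0067,0,0,0],
    [-0.0119,0.0565,-0.0066,0,0,0],
    [0,0,0,0,0,0],
    [0,0,0,0,0,0],
    [0,0,0,0,0,0],
  ],
  hand=0.5,
  force=30,
)

```text
t: 50.38
tool_pos: [0.682, -0.2512, 0.2915]
ee_rot: [-0.001, 0.764, 0.645, -0.002]
wrist_force: [0.3, -0.0, -0.5]
finger_gap: 0.5
finger_force: 0.0
```

Run:
```python
from plan import *
plan([(674,-252.5,240,-9.5,30),(674,-252.5,196,-9.5,12)])
```

```text
[674.0, -252.5, 240.0] 2 [[-0.0017,-0.005,0.0343,-0.0003,0.0001,-0.0002],[-0.0017,-0.005,0.0344,-0.0003,0.0001,-0.0002]]
[674.0, -252.5, 196.0] 4 [[0,-0,0.0147,-0,0,-0],[0,-0,0.0146,-0,0,-0],[0,-0,0.0147,-0,0,-0],[0,-0,0.0146,-0,0,-0]]
```

Emit:
move_arm(
  steps=[
    [-0.0017,-0.005,0.0343,0,0,0],
    [-0.0017,-0.005,0.0344,0,0,0],
    [0,0,0.0147,0,0,0],
    [0,0,0.0146,0,0,0],
    [0,0,0.0147,0,0,0],
    [0,0,0.0136,0,0,0],
    [0,0,0,0,0,0],
    [0,0,0,0,0,0],
    [0,0,0,0,0,0],
  ],
)

```text
t: 51.5
tool_pos: [0.675, -0.2531, 0.1965]
ee_rot: [-0.001, 0.764, 0.645, -0.002]
wrist_force: [0.0, -0.6, -0.0]
finger_gap: 0.497
finger_force: 0.0
```

Emit:
move_arm(
  steps=[
    [0,0,0,0,0,0],
    [0,0,0,0,0,0],
    [0,0,0,0,0,0],
    [0,0,0,0,0,0],
    [0,0,0,0,0,0],
  ],
  hand=0,
)

```text
t: 52.12
tool_pos: [0.6738, -0.2528, 0.1959]
ee_rot: [-0.002, 0.764, 0.645, -0.003]
wrist_force: [-2.6, -0.2, 1.7]
finger_gap: 0.13
finger_force: 30.0
```

Run:
```python
from plan import *
q=np.linspace(1.995,0,35); t=np.deg2rad(20)
X=125*(np.cos(t)-np.cos(t+q)); Z=125*(np.sin(t+q)-np.sin(t))
print([[0,float(round(a,4)),float(round(-b,4))] for a,b in zip(np.diff(X)/750,np.diff(Z)/750)])
p,R=pose(); print(p,R.as_matrix().round(3).tolist())
```

```text
[[0, -0.0072, -0.0066], [0, -0.0076, -0.0062], [0, -0.0079, -0.0057], [0, -0.0082, -0.0053], [0, -0.0085, -0.0048], [0, -0.0088, -0.0043], [0, -0.009, -0.0037], [0, -0.0092, -0.0032], [0, -0.0094, -0.0027], [0, -0.0096, -0.0021], [0, -0.0097, -0.0015], [0, -0.0097, -0.001], [0, -0.0098, -0.0004], [0, -0.0098, 0.0002], [0, -0.0097, 0.0008], [0, -0.0097, 0.0013], [0, -0.0096, 0.0019], [0, -0.0095, 0.0025], [0, -0.0093, 0.003], [0, -0.0091, 0.0035], [0, -0.0089, 0.0041], [0, -0.0086, 0.0046], [0, -0.0084, 0.0051], [0, -0.008, 0.0056], [0, -0.0077, 0.006], [0, -0.0073, 0.0065], [0, -0.0069, 0.0069], [0, -0.0065, 0.0073], [0, -0.0061, 0.0077], [0, -0.0056, 0.008], [0, -0.0051, 0.0083], [0, -0.0047, 0.0086], [0, -0.0041, 0.0089], [0, -0.0036, 0.0091]]
[ 0.67383954 -0.25283871  0.19592086] [[0.167, 0.986, -0.006], [0.986, -0.167, -0.0], [-0.002, -0.006, -1.0]]
```

Emit:
move_arm(
  steps=[
    [0,-0.0072,-0.0066,0,0,0],
    [0,-0.0076,-0.0062,0,0,0],
    [0,-0.0079,-0.0057,0,0,0],
    [0,-0.0082,-0.0053,0,0,0],
    [0,-0.0085,-0.0048,0,0,0],
    [0,-0.0088,-0.0043,0,0,0],
    [0,-0.009,-0.0037,0,0,0],
    [0,-0.0092,-0.0032,0,0,0],
    [0,-0.0094,-0.0027,0,0,0],
    [0,-0.0096,-0.0021,0,0,0],
    [0,-0.0097,-0.0015,0,0,0],
    [0,-0.0097,-0.001,0,0,0],
  ],
)

```text
t: 53.62
tool_pos: [0.5969, -0.2399, 0.2316]
ee_rot: [-0.001, 0.764, 0.645, -0.002]
wrist_force: [-1.1, -2.5, -7.2]
finger_gap: 0.128
finger_force: 30.0
```

Emit:
move_arm(
  steps=[
    [0,-0.0098,-0.0003,0,0,0],
    [0,-0.0098,0.0003,0,0,0],
    [0,-0.0097,0.0008,0,0,0],
    [0,-0.0097,0.0013,0,0,0],
    [0,-0.0096,0.0019,0,0,0],
    [0,-0.0095,0.0025,0,0,0],
    [0,-0.0093,0.003,0,0,0],
    [0,-0.0091,0.0035,0,0,0],
    [0,-0.0089,0.0041,0,0,0],
    [0,-0.0086,0.0046,0,0,0],
    [0,-0.0084,0.0051,0,0,0],
    [0,-0.008,0.0056,0,0,0],
  ],
)

```text
t: 55.12
tool_pos: [0.5149, -0.2262, 0.2081]
ee_rot: [-0.001, 0.764, 0.645, -0.002]
wrist_force: [-2.9, -6.0, -1.7]
finger_gap: 0.131
finger_force: 30.0
```

Run:
```python
from plan import *
p,R=pose(); d=p-np.array([.4714,-.219,.1494]); a=np.deg2rad(-9.5); dx=(d[0]*np.cos(a)+d[1]*np.sin(a))*1000
q=np.arccos(np.cos(np.deg2rad(20))-dx/125)-np.deg2rad(20); print(p,dx,d[2]*1000,q,125*(np.sin(q+np.deg2rad(20))-np.sin(np.deg2rad(20))))
```

```text
[ 0.51488315 -0.22621413  0.20809146] 44.077479635244615 58.691463831149285 0.594292323839962 58.43925134522344
```

On the arc. The last stretch down.

Emit:
move_arm(
  steps=[
    [0,-0.0077,0.006,0,0,0],
    [0,-0.0073,0.0065,0,0,0],
    [0,-0.0069,0.0069,0,0,0],
    [0,-0.0065,0.0073,0,0,0],
    [0,-0.0061,0.0077,0,0,0],
    [0,-0.0056,0.008,0,0,0],
    [0,-0.0051,0.0083,0,0,0],
    [0,-0.0047,0.0086,0,0,0],
    [0,-0.0041,0.0089,0,0,0],
    [0,-0.0036,0.0091,0,0,0],
    [0,0,0,0,0,0],
    [0,0,0,0,0,0],
  ],
)

```text
t: 56.62
tool_pos: [0.4716, -0.219, 0.1499]
ee_rot: [-0.001, 0.764, 0.645, -0.003]
wrist_force: [-3.7, -5.7, -2.9]
finger_gap: 0.13
finger_force: 30.0
```

Emit:
move_arm(
  steps=[
    [0,-0.0006,0.0015,0,0,0],
    [0,0,0.0015,0,0,0],
    [0,0,0,0,0,0],
    [0,0,0,0,0,0],
  ],
)

```text
t: 57.12
tool_pos: [0.4715, -0.219, 0.1495]
ee_rot: [-0.001, 0.764, 0.645, -0.002]
wrist_force: [-6.1, -5.0, 7.6]
finger_gap: 0.13
finger_force: 30.0
```

Emit:
move_arm(
  steps=[
    [0,0,0,0,0,0],
    [0,0,0,0,0,0],
    [0,0,0,0,0,0],
    [0,0,0,0,0,0],
  ],
  hand=0.5,
)

```text
t: 57.62
tool_pos: [0.4725, -0.2183, 0.1475]
ee_rot: [-0.001, 0.764, 0.645, -0.002]
wrist_force: [-1.1, -0.3, 0.2]
finger_gap: 0.492
finger_force: 0.0
```

Emit:
move_arm(
  steps=[
    [0,0,-0.03,0,0,0],
    [0,0,-0.06,0,0,0],
    [0,0,-0.06,0,0,0],
    [0,0,-0.03,0,0,0],
    [0.06,-0.05,0,0,0,0],
    [0.06,-0.05,0,0,0,0],
    [0.06,-0.05,0,0,0,0],
    [0.06,0,0,0,0,0],
    [0,0,0,0,0,0],
    [0,0,0,0,0,0],
  ],
)

```text
t: 58.88
tool_pos: [0.3923, -0.0225, 0.2827]
ee_rot: [-0.001, 0.764, 0.645, -0.002]
wrist_force: [0.5, -0.6, -1.5]
finger_gap: 0.501
finger_force: 0.0
```

Run:
```python
from h import *
d=snap('top','t5.png'); W=world(d)
a=np.deg2rad(-9.5); ex=np.array([np.cos(a),np.sin(a)]); ey=np.array([-ex[1],ex[0]])
q=W[...,:2]-[.5549,-.2323]; bx=q@ex; by=q@ey; z=W[...,2]
b=(abs(bx+.084)<.03)&(abs(by)<.07)&(z>.158)&(z<.2); print('bar',cv2.minAreaRect((W[b][:,:2]*1000).astype(np.float32)),np.median(z[b]))
s=ctrl.read_state(); print(s['tool_pos'],s['wrist_force'],s['t'])
```

```text
bar ((471.7885437011719, -219.1536102294922), (110.88455963134766, 12.006868362426758), 80.38127899169922) 0.17292374873940503
[ 0.39235521 -0.02285736  0.28265699] [-0.13427553 -0.06765759 -1.2296008 ] 58.925
```

View pics/t5.png

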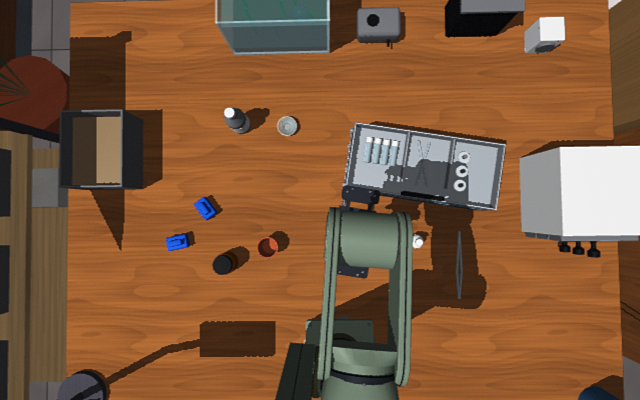

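The tray is home, with its bar back at the starting position and height (425,193), bystanders are in place, and the robot is clear.

```bash
python3 -c "
from workcell import ctrl
print(ctrl.sign_off())"
```

```text
the job is handed in; nothing more can be done
None
```

The box is packed and handed in: the lidded tub, both caves and the small magnet are in the compartment, the tray is fully home, and the dish and bystanders were not moved (the sign-off returned no verdict).

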